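# Gauge the bores of the holder plates

### The job

Stand the bored plates that lean on the stand upright on edge in the slotted rack, each in the slot that matches its place on the stand (nearest, middle or farthest from the robot; an empty place leaves its slot empty). Then take the plug gauge and check the standing plates one after another, from the nearest to the farthest: push the go end (long, thin) fully home through the bore until the handle meets the plate, draw it out, then press the no-go end (short, thick) squarely and lightly against the mouth of the same bore, from either side, to confirm that it will not enter. At the end lay the gauge back flat on its mat; do not force the gauge and leave the cup, the small bottle and the petri dish alone.

Things in the scene. Friction and masses are not known exactly. Their poses are not given: they have to be found in the camera images.
- bore_near (a point): centre of the plate that starts on the stand at the place nearest the robot (if present), also the centre of its bore. Plain aluminium plate 60 mm wide (x), 10 mm thick (y, the bore's axis), 110 mm high (z, towards its upper edge); a round bore of 25 mm diameter goes straight through its middle
- plate_near: the same plate, 0.17 kg; origin at the middle of its lower edge, 55 mm below the bore's centre, same axes. At the start it leans 35 degrees off vertical, its top towards the stand's +y, its lower edge on a ledge, the upper 60 mm free on both sides
- slot_near (a point): floor centre of the rack's slot nearest the robot: x along the row of slots (away from the robot), y across the slot, z up. The slot is 64.5 mm long (x), 12.5 mm wide (y) and 25 mm deep with a small chamfer at its mouth; a plate stands in it with its bore level along the slot's y, 55 mm above this point
- bore_mid (a point): centre of the plate that starts on the stand at the place in the middle (if present), also the centre of its bore. Plain aluminium plate 60 mm wide (x), 10 mm thick (y, the bore's axis), 110 mm high (z, towards its upper edge); a round bore of 25 mm diameter goes straight through its middle
- plate_mid: the same plate, 0.17 kg; origin at the middle of its lower edge, 55 mm below the bore's centre, same axes. At the start it leans 35 degrees off vertical, its top towards the stand's +y, its lower edge on a ledge, the upper 60 mm free on both sides
- slot_mid (a point): floor centre of the rack's slot in the middle: x along the row of slots (away from the robot), y across the slot, z up. The slot is 64.5 mm long (x), 12.5 mm wide (y) and 25 mm deep with a small chamfer at its mouth; a plate stands in it with its bore level along the slot's y, 55 mm above this point
- bore_far (a point): centre of the plate that starts on the stand at the place farthest from the robot (if present), also the centre of its bore. Plain aluminium plate 60 mm wide (x), 10 mm thick (y, the bore's axis), 110 mm high (z, towards its upper edge); a round bore of 25 mm diameter goes straight through its middle
- plate_far: the same plate, 0.17 kg; origin at the middle of its lower edge, 55 mm below the bore's centre, same axes. At the start it leans 35 degrees off vertical, its top towards the stand's +y, its lower edge on a ledge, the upper 60 mm free on both sides
- slot_far (a point): floor centre of the rack's slot farthest from the robot: x along the row of slots (away from the robot), y across the slot, z up. The slot is 64.5 mm long (x), 12.5 mm wide (y) and 25 mm deep with a small chamfer at its mouth; a plate stands in it with its bore level along the slot's y, 55 mm above this point
- rack: fixed grey slotted rack, 262 x 56 x 35 mm, origin at the middle of its underside, its x along the row of three slots (80 mm apart), pointing away from the robot; free on both sides (+y and -y)
- stand: fixed aluminium stand, 250 x 94 mm, 60 mm high, origin at the middle of its underside, x along the row of three places (80 mm apart), away from the robot. A back board carries the lower 50 mm of the plates on their +y side, a lip 11 mm high holds their lower edge, 22 mm high dividers stand between the places. A plate is drawn out along its own height
- mat: thin grey felt mat, 150 x 110 x 3 mm, fixed, origin at the middle of its underside; the plug gauge's place
- gauge: the steel plug gauge, 106 mm long, 0.22 kg; origin and axes as gauge_centre
- gauge_centre (a point): centre of the plug gauge's handle, on its axis. x runs along the gauge towards the go end. The handle is a dark square bar 60 mm long (x) and 32 x 32 mm, wider than the bores; it lies on one of its flats, centre 16 mm above what it lies on
- gauge_shoulder (a point): centre of the handle's end face on the go side, 30 mm from the handle's centre: this face comes against the plate when the go end is fully home
- go_tip (a point): tip of the go end, 56 mm from the handle's centre: the longer, thinner plug, 22 mm in diameter and 26 mm long with a 2.5 mm chamfer, straight on the handle
- nogo_tip (a point): tip of the no-go end, 50 mm from the handle's centre on the other side: the shorter, thicker plug, 29 mm in diameter and 14 mm long behind a thin neck; it is too big for a good bore
- cup: specimen cup with a screw lid, 53 mm across, 62 mm high, origin under it; a bystander
- small_bottle: small reagent bottle, 38 mm across, 74 mm high, origin under it; a bystander
- dish: petri dish with lid, 89 mm across, 14 mm high, origin under it; a bystander

How it is judged:
On the way, in this order (a step that is already met when the one before it is completed fails the run):
1. every plate present stands upright on edge in its own slot (x of bore_near in the frame of slot_near between -0.006 and 0.006 m and y of bore_near in the frame of slot_near between -0.01 and 0.01 m and z of bore_near in the frame of slot_near between 0.05 and 0.06 m and angle between each of bore_near, bore_mid, bore_far's own z axis and vertical below 0.15 rad and x of bore_mid in the frame of slot_mid between -0.006 and 0.006 m and y of bore_mid in the frame of slot_mid between -0.01 and 0.01 m and z of bore_mid in the frame of slot_mid between 0.05 and 0.06 m and x of bore_far in the frame of slot_far between -0.006 and 0.006 m and y of bore_far in the frame of slot_far between -0.01 and 0.01 m and z of bore_far in the frame of slot_far between 0.05 and 0.06 m), for 0.2 s.
2. go end fully home in the bore of the near plate, which stands in its slot (handle's shoulder within 4 mm of the plate's face) (x of bore_near in the frame of slot_near between -0.006 and 0.006 m and y of bore_near in the frame of slot_near between -0.01 and 0.01 m and z of bore_near in the frame of slot_near between 0.05 and 0.06 m and angle between bore_near's own z axis and vertical below 0.15 rad and angle between the x axis of gauge_centre and the y axis of bore_near, either way round below 0.15 rad and x of gauge_shoulder in the frame of bore_near between -0.005 and 0.005 m and z of gauge_shoulder in the frame of bore_near between -0.005 and 0.005 m and x of go_tip in the frame of bore_near between -0.005 and 0.005 m and z of go_tip in the frame of bore_near between -0.005 and 0.005 m and ((y of gauge_shoulder in the frame of bore_near between 0 and 0.009 m and y of go_tip in the frame of bore_near below -0.015 m) or (y of gauge_shoulder in the frame of bore_near between -0.009 and 0 m and y of go_tip in the frame of bore_near above 0.015 m))), for 0.2 s.
3. no-go end pressed squarely against the mouth of the near plate's bore and refused (centred within 5 mm, more than 1.5 N) (x of bore_near in the frame of slot_near between -0.006 and 0.006 m and y of bore_near in the frame of slot_near between -0.01 and 0.01 m and z of bore_near in the frame of slot_near between 0.05 and 0.06 m and angle between bore_near's own z axis and vertical below 0.15 rad and angle between the x axis of gauge_centre and the y axis of bore_near, either way round below 0.15 rad and x of nogo_tip in the frame of bore_near between -0.005 and 0.005 m and z of nogo_tip in the frame of bore_near between -0.005 and 0.005 m and (y of nogo_tip in the frame of bore_near between 0.002 and 0.009 m or y of nogo_tip in the frame of bore_near between -0.009 and -0.002 m) and contact force between gauge and plate_near above 1.5 N), for 0.2 s.
4. go end fully home in the bore of the mid plate, which stands in its slot (handle's shoulder within 4 mm of the plate's face) (x of bore_mid in the frame of slot_mid between -0.006 and 0.006 m and y of bore_mid in the frame of slot_mid between -0.01 and 0.01 m and z of bore_mid in the frame of slot_mid between 0.05 and 0.06 m and angle between bore_mid's own z axis and vertical below 0.15 rad and angle between the x axis of gauge_centre and the y axis of bore_mid, either way round below 0.15 rad and x of gauge_shoulder in the frame of bore_mid between -0.005 and 0.005 m and z of gauge_shoulder in the frame of bore_mid between -0.005 and 0.005 m and x of go_tip in the frame of bore_mid between -0.005 and 0.005 m and z of go_tip in the frame of bore_mid between -0.005 and 0.005 m and ((y of gauge_shoulder in the frame of bore_mid between 0 and 0.009 m and y of go_tip in the frame of bore_mid below -0.015 m) or (y of gauge_shoulder in the frame of bore_mid between -0.009 and 0 m and y of go_tip in the frame of bore_mid above 0.015 m))), for 0.2 s.
5. no-go end pressed squarely against the mouth of the mid plate's bore and refused (centred within 5 mm, more than 1.5 N) (x of bore_mid in the frame of slot_mid between -0.006 and 0.006 m and y of bore_mid in the frame of slot_mid between -0.01 and 0.01 m and z of bore_mid in the frame of slot_mid between 0.05 and 0.06 m and angle between bore_mid's own z axis and vertical below 0.15 rad and angle between the x axis of gauge_centre and the y axis of bore_mid, either way round below 0.15 rad and x of nogo_tip in the frame of bore_mid between -0.005 and 0.005 m and z of nogo_tip in the frame of bore_mid between -0.005 and 0.005 m and (y of nogo_tip in the frame of bore_mid between 0.002 and 0.009 m or y of nogo_tip in the frame of bore_mid between -0.009 and -0.002 m) and contact force between gauge and plate_mid above 1.5 N), for 0.2 s.
6. go end fully home in the bore of the far plate, which stands in its slot (handle's shoulder within 4 mm of the plate's face) (x of bore_far in the frame of slot_far between -0.006 and 0.006 m and y of bore_far in the frame of slot_far between -0.01 and 0.01 m and z of bore_far in the frame of slot_far between 0.05 and 0.06 m and angle between bore_far's own z axis and vertical below 0.15 rad and angle between the x axis of gauge_centre and the y axis of bore_far, either way round below 0.15 rad and x of gauge_shoulder in the frame of bore_far between -0.005 and 0.005 m and z of gauge_shoulder in the frame of bore_far between -0.005 and 0.005 m and x of go_tip in the frame of bore_far between -0.005 and 0.005 m and z of go_tip in the frame of bore_far between -0.005 and 0.005 m and ((y of gauge_shoulder in the frame of bore_far between 0 and 0.009 m and y of go_tip in the frame of bore_far below -0.015 m) or (y of gauge_shoulder in the frame of bore_far between -0.009 and 0 m and y of go_tip in the frame of bore_far above 0.015 m))), for 0.2 s.
7. no-go end pressed squarely against the mouth of the far plate's bore and refused (centred within 5 mm, more than 1.5 N) (x of bore_far in the frame of slot_far between -0.006 and 0.006 m and y of bore_far in the frame of slot_far between -0.01 and 0.01 m and z of bore_far in the frame of slot_far between 0.05 and 0.06 m and angle between bore_far's own z axis and vertical below 0.15 rad and angle between the x axis of gauge_centre and the y axis of bore_far, either way round below 0.15 rad and x of nogo_tip in the frame of bore_far between -0.005 and 0.005 m and z of nogo_tip in the frame of bore_far between -0.005 and 0.005 m and (y of nogo_tip in the frame of bore_far between 0.002 and 0.009 m or y of nogo_tip in the frame of bore_far between -0.009 and -0.002 m) and contact force between gauge and plate_far above 1.5 N), for 0.2 s.
At the end, for the whole second after the job is handed in: Every plate present stands upright (within 0.15 rad) on the floor of its own slot (within 6 mm along it, 5 mm in height), at rest, and the plug gauge lies flat and still with its handle's centre over the mat (all of step 1 and linear speed of each of plate_near, plate_mid, plate_far, gauge below 0.02 m/s and x of gauge_centre in the frame of mat between -0.075 and 0.075 m and y of gauge_centre in the frame of mat between -0.055 and 0.055 m and z of gauge_centre in the frame of mat between 0.01 and 0.03 m and angle between gauge_centre's own x axis and vertical between 1.4 and 1.75 rad); the robot touches nothing.
It fails at once if the plug gauge is forced against a plate (over 40 N) (contact force between gauge and plate_near above 40 N or contact force between gauge and plate_mid above 40 N or contact force between gauge and plate_far above 40 N).
It fails at once if the cup, the small bottle or the petri dish is pushed more than 4 cm away (distance of any of cup, small_bottle, dish from where it was at the start of the episode above 0.04 m).
Of plate_near, plate_mid, plate_far only 2 to 3 are there at a start; the rules pass over those that are not, and their reading is None.
At some moment in a run one of gauge may be knocked a few centimetres aside while the robot is not near it.
It also fails if it takes over 210 s, if anything falls off the work surface, if the arm or the gripper's body presses on something with over 40 N, if the wrist force passes 120 N, or if a joint passes its speed limit or range.

### The arm

A 6-joint arm with a two-finger parallel gripper is mounted at the origin on a cart in front of the work surface, level with it; the furniture and walls round the work are solid. World frame = base frame: x ahead of the robot, y to its left, z up, the work surface at z = 0. Lengths are in m, angles in rad, forces in N, time in s.
With the tool pointing down it reaches from about 0.3 to 0.85 m from the base axis. Payload 4.2 kg.
Tool frame: the origin (TCP) lies between the finger pads; the fingertips stand 14 mm ahead of it and the grasp point (between the pads) lies 5 mm behind it (env.tip_reach is the distance from the TCP to the fingertips, in m); z points along the fingers, y is the line along which they close (so a half turn about z gives the same grasp; the last joint's range is limited). The gripper opens to 91 mm and grips with 3 to 60 N. Pads are 32 mm wide; open, the fingers measure 118 mm over their backs; the gripper's body (76 mm by 178 mm) begins 60 mm behind the grasp point.
Start: joints at [-1.366, 0.32, 1.565, -0, 1.257, -0.02], TCP at [0.128, -0.561, 0.228] pointing down, gripper open.
Joint ranges: [-3.11, 3.11], [-0.84, 2.01], [0.21, 2.61], [-1.34, 4.49], [0.05, 2.63], [-2.56, 2.56]. Speed limits (rad/s): [2.57, 2.57, 3.14, 3.14, 3.14, 3.14].

### API

Orientations are given as a unit quaternion [x, y, z, w].
In Python, from station import env gives the robot as it stands.
- The arm moves only by the shell command python3 -m crank 'ROWS' [FORCE]. ROWS is a JSON object of lists of equal length, an entry for each row: "dr": the turn, a rotation vector about the world's x, y, z in units of 6 degrees (1.0 is 6 degrees), a list of three; "travel": the shift along the world's x, y, z in units of 25 mm (1.0 is 25 mm), a list of three; "hand": the gripper's target within -1 to 1 (fully open at 1, half-way at 0, shut at -1). In form: {"dr": [[rx, ry, rz], ...], "travel": [[tx, ty, tz], ...], "hand": [hand, ...]}. A call has 1 to 8 rows; each row shifts and turns the commanded pose from where the row before left it; what a row does not reach is not made up. A row lasts 1/12 s, in which the tool goes at most 41.7 mm and 7.16 degrees, less where a joint would pass 70% of its speed; a pose out of reach is approached as far as the arm can. A call is refused whole if a number of a shift passes 1 or a number of a turn 1, either way. A call with a gripper value outside its range is refused whole. The fingers move at their own pace and stop on an object; FORCE is the grip in N (left out, the last holds). Time passes only in rows, so rows that do not move let the fingers close. It gives the time, the measured TCP pose, the force and the opening at its end, in the units of the state.
- env.state(): the state, without advancing time (a new reading comes with each control period).
- env.grab_frame(name): name is "scene" or "top" or "wrist"; returns the picture (420x560x3 uint8, red, green, blue); there is no depth.
- env.get_calibration(name): a dict with "intrinsics" (3x3 intrinsics, pixels), "distortion" ([k1, k2, p1, p2, k3] as OpenCV has them; the pictures are not rectified), "view" (4x4, takes a point from world to camera coordinates); the wrist camera has in their place "mount" (4x4, takes a point from camera to tool coordinates, whose origin is the TCP and whose axes are the flange's). Camera axes: x right, y up, looking along -z (the intrinsics and any distortion apply to the point x, -y, -z); pixel columns grow to the right and rows downward; lengths in m; the calibration is good to about 2 mm. A picture is of the moment at which its call begins: read the wrist's pose just before it. get_calibration takes no time and is no camera call.
- env.close_job(): hands the job in, once; it reports no verdict.
Trained networks look in the newest picture that a camera, given by its name, has taken for a name from the list of things; names that differ only in an ending like _2 or _b are one class to them, and where a whole thing is asked for, a point or a joint stands for the part that bears it (a point fixed in the world has none). Each returns a list of dicts, best first, with "confidence" (0 to 1); they miss things now and then, are a little off and sometimes report something else, mostly with a low value. They report only what shows in the picture. A call takes as long as a camera call.
- env.search_frame(camera, query): "at" ([column, row] in pixels, amid what is visible of it).
- env.silhouettes(camera, query): "pixels" (420x560 bool, what is visible of it) and "at" ([column, row] in pixels, amid what is visible of it).
- env.spot_point(camera, query): "at" ([column, row] in pixels: a listed point, or the origin of a listed thing).
The state is a dict: "t": time; "q": joint angles; "qd": joint speeds; "effort": joint torques, N m; "position": TCP position; "ee_rot": TCP orientation; "contact_force": force on the tool from outside, world axes, zero at the start; "ft_torque": the same for the moment, N m; "opening": finger opening in m.
Only numpy, scipy, OpenCV 4.12 (cv2) and the standard library are available. Lean on these libraries where they do the work, as an engineer would, in place of code of your own. Each camera call takes 0.05 s, during which the arm holds its last target. There are 200 camera calls.

## Working session

There is one attempt and no reset: what is moved stays moved. The work goes in short steps, Python scripts to look and compute and a shell command to move; the robot and the scene stay as the last step left them, time stands still between calls to the robot, and variables do not carry over. Pictures are saved under pics/ and viewed, on a budget of 14 in all, crops included, one or two more only if the job needs it, and the job is handed in when it is done.

```bash
ls; mkdir -p pics
cat > h.py <<'E'
from station import env
import numpy as np, cv2
from scipy.spatial.transform import Rotation as R
from scipy.optimize import least_squares
def save(cam,name):
    f=env.grab_frame(cam); cv2.imwrite(f'pics/{name}.png',f[:,:,::-1]); return f
def cam(name,st=None):
    c=env.get_calibration(name); K=np.array(c['intrinsics']); D=np.array(c['distortion'])
    if 'view' in c: V=np.array(c['view'])
    else:
        T=np.eye(4);T[:3,:3]=R.from_quat(st['ee_rot']).as_matrix();T[:3,3]=st['position']
        V=np.linalg.inv(T@np.array(c['mount']))
    return K,D,V
def proj(C,P):
    K,D,V=C; P=np.atleast_2d(P); p=P@V[:3,:3].T+V[:3,3]; p=p*[1,-1,-1]
    return cv2.projectPoints(p,np.zeros(3),np.zeros(3),K,D)[0].reshape(-1,2)
def ray(C,uv):
    K,D,V=C; u=cv2.undistortPoints(np.array([[uv]],float),K,D).ravel()
    d=V[:3,:3].T@np.array([u[0],-u[1],-1.]); o=-V[:3,:3].T@V[:3,3]; return o,d/np.linalg.norm(d)
def onz(C,uv,z):
    o,d=ray(C,uv); return o+d*(z-o[2])/d[2]
def tri(obs):
    A=np.zeros((3,3));b=np.zeros(3)
    for C,uv in obs:
        o,d=ray(C,uv);M=np.eye(3)-np.outer(d,d);A+=M;b+=M@o
    x=np.linalg.solve(A,b); return x,[round(float(np.linalg.norm(proj(C,x)[0]-uv)),1) for C,uv in obs]
E
cat > a.py <<'E'
from h import *
np.set_printoptions(precision=4,suppress=True)
print({k:np.round(v,3) for k,v in env.state().items()}, env.tip_reach)
im=[save('scene','s0'),save('top','t0')]
for n in ['scene','top']:
    print(n,cam(n)[0].round(0).tolist(),cam(n)[1],'campos',ray(cam(n),(280,210)))
names=['bore_near','bore_mid','bore_far','plate_near','plate_mid','plate_far','slot_near','slot_mid','slot_far','rack','stand','mat','gauge_centre','go_tip','nogo_tip','cup','small_bottle','dish']
for q in names:
    r={n:env.spot_point(n,q)[:3] for n in ['scene','top']}
    print(q,{n:[(np.round(d['at'],1).tolist(),round(d['confidence'],2)) for d in v] for n,v in r.items()})
    if r['scene'] and r['top']:
        print('   ',tri([(cam(n),np.array(r[n][0]['at'])) for n in r]))
E
python3 a.py
```

```text
pics
{'t': np.float64(0.0), 'q': array([-1.366,  0.32 ,  1.566, -0.   ,  1.257, -0.02 ]), 'qd': array([-0.001, -0.002,  0.001,  0.   , -0.001,  0.   ]), 'effort': array([  0.001, -41.246, -23.197,   0.073,   0.046,  -0.   ]), 'position': array([ 0.128, -0.56 ,  0.227]), 'ee_rot': array([ 0.994,  0.112, -0.   , -0.001]), 'contact_force': array([-0.105,  0.955, -1.236]), 'ft_torque': array([ 0.002, -0.012,  0.003]), 'opening': np.float64(0.091)} 0.014
scene [[436.0, 0.0, 276.0], [0.0, 436.0, 213.0], [0.0, 0.0, 1.0]] [-0.1142  0.      0.      0.      0.    ] campos (array([ 0.2832, -0.5494,  0.8098]), array([ 0.3221,  0.5861, -0.7435]))
top [[408.0, 0.0, 281.0], [0.0, 408.0, 202.0], [0.0, 0.0, 1.0]] [-0.1195  0.      0.      0.      0.    ] campos (array([0.3305, 0.0542, 1.3045]), array([ 0.1848, -0.0003, -0.9828]))
bore_near {'scene': [([305.2, 316.6], 0.95)], 'top': [([373.6, 228.0], 0.93), ([303.6, 221.3], 0.62)]}
    (array([ 0.5068, -0.2316,  0.085 ]), [2.0, 1.2])
bore_mid {'scene': [([340.9, 303.5], 0.95)], 'top': [([370.6, 201.4], 0.61)]}
    (array([ 0.5921, -0.231 ,  0.0614]), 
[... 1497 characters left out ...]
1)], 'top': [([304.9, 205.2], 0.79), ([303.5, 224.0], 0.71)]}
    (array([ 0.5889, -0.0268,  0.0195]), [0.6, 0.4])
nogo_tip {'scene': [([244.3, 262.7], 0.96)], 'top': [([304.1, 238.9], 0.8), ([382.2, 184.1], 0.61)]}
    (array([ 0.4806, -0.0229,  0.0159]), [0.7, 0.5])
cup {'scene': [([341.0, 215.9], 0.8)], 'top': [([296.5, 157.1], 0.76)]}
    (array([ 0.7555, -0.002 ,  0.0017]), [0.0, 0.0])
small_bottle {'scene': [([361.2, 248.9], 0.97)], 'top': [([381.7, 182.4], 0.67), ([324.6, 165.5], 0.49)]}
    (array([ 0.6131, -0.2285,  0.2215]), [1.3, 0.8])
dish {'scene': [([166.4, 163.9], 0.95)], 'top': [([175.0, 256.8], 0.96), ([306.0, 238.6], 0.44)]}
    (array([0.4308, 0.3891, 0.0047]), [2.9, 2.5])
```

```bash
python3 -c "
import cv2
for n in 'st': 
    i=cv2.imread(f'pics/{n}0.png'); i=i[150:400,120:480] if n=='s' else i[120:300,140:420]
    cv2.imwrite(f'pics/{n}0c.png',cv2.resize(i,(800,int(800*i.shape[0]/i.shape[1])),interpolation=cv2.INTER_CUBIC))
"
```

```text
(no output)
```

View pics/s0c.png

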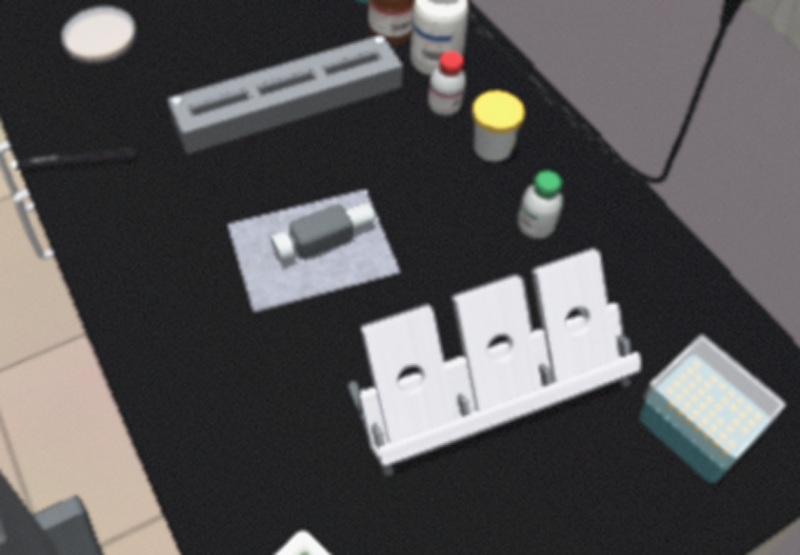

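View pics/t0c.png

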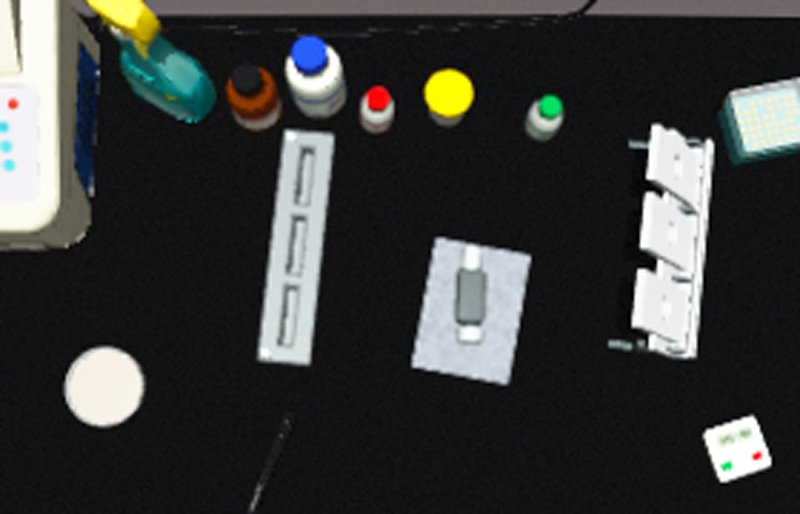

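The pictures show all three plates on the stand, and the rack is empty. The gauge lies along x with its go end pointing away from the robot. Next I fit the stand and rack frames by least squares.

```bash
cat > fit.py <<'E'
from h import *
np.set_printoptions(precision=4,suppress=True)
S,T=cam('scene'),cam('top')
a=np.radians(35)
pb=[('s',-1,0,(305.2,316.6)),('s',0,0,(340.9,303.5)),('s',1,0,(380.9,294.6)),('t',-1,0,(373.6,228)),('t',0,0,(370.6,201.4)),('t',1,0,(375.2,177.3)),
 ('s',-1,-1,(308,343.6)),('s',0,-1,(345.9,330.7)),('s',1,-1,(380.6,318.3)),('t',-1,-1,(379.5,231.5)),('t',0,-1,(379.8,202.5)),('t',1,-1,(385.6,182.2))]
def stand(p): # p: mid bore xyz, yaw ; returns model pts
    Rz=R.from_euler('z',p[3]).as_matrix()
    return [(c,np.array(p[:3])+Rz@np.array([.08*i,.055*k*np.sin(a),.055*k*np.cos(a)])) for c,i,k,_ in pb]
f=lambda p:np.concatenate([proj(S if c=='s' else T,X)[0]-o[3] for (c,X),o in zip(stand(p),pb)])
r=least_squares(f,[.59,-.235,.065,0],loss='soft_l1'); print('stand midbore,yaw',r.x,f(r.x).round(1))
env.grab_frame('scene');env.grab_frame('top')
for nm,box,x0 in [('rack',(.262,.056,.035),[.585,.175,0]),('mat',(.15,.11,.003),[.512,-.036,0])]:
    m={}
    for c in ['scene','top']:
        d=env.silhouettes(c,nm)
        if d:
            m[c]=d[0]['pixels'].astype(np.uint8); print(nm,c,d[0]['confidence'],m[c].sum())
    B=np.array([[i,j,k] for i in(-.5,.5) for j in(-.5,.5) for k in(0,1)])*box
    def cost(p):
        Rz=R.from_euler('z',p[2]).as_matrix();P=B@Rz.T+[p[0],p[1],0];s=0
        for c in m:
            h=cv2.convexHull((proj(cam(c),P)*16).astype(np.int32)); z=np.zeros((420,560),np.uint8);cv2.fillConvexPoly(z,h,1,cv2.LINE_8,4)
            ma=m[c]; 
            s+=1-(z&ma).sum()/(z|ma).sum()
        return s
    from scipy.optimize import minimize
    best=min((minimize(cost,x0[:2]+[w],method='Nelder-Mead',options=dict(initial_simplex=[[x0[0],x0[1],w],[x0[0]+.02,x0[1],w],[x0[0],x0[1]+.02,w],[x0[0],x0[1],w+.1]])) for w in(-.2,-.1,0)),key=lambda r:r.fun)
    print(nm,best.x,best.fun)
for nm,X in [('slots_seen', [onz(T,u,.01) for u in [(240.6,230.9),(244.4,209.8),(249.8,181.4)]])]: print(np.array(X))
E
python3 fit.py
```

```text
stand midbore,yaw [ 0.588  -0.2404  0.0721 -0.1661] [-2.3  1.5  1.   2.1 -1.8 -1.2 -2.1 -1.3  3.9  0.2  2.2 -0.2 -0.1 -0.4
  0.1 -0.2  1.8 -0.3 -1.4 -1.2  1.2  3.5 -1.9  0.1]
rack scene 0.73 2649
rack top 0.6 1466
rack [ 0.5866  0.1699 -0.0939] 0.12502234996443307
mat scene 0.69 667
mat top 0.82 1229
mat [ 0.5164 -0.0271 -0.217 ] 1.0154364877981217
[[0.506  0.18   0.01  ]
 [0.5747 0.1689 0.01  ]
 [0.6695 0.1526 0.01  ]]
```

```bash
python3 -m crank '{"dr":[[0,0,0],[0,0,0],[0,0,0],[0,0,0],[0,0,0],[0,0,0],[0,0,0],[0,0,0]],"travel":[[1,0.8,0.6],[1,0.8,0.6],[1,0.8,0.6],[1,0.8,0.6],[1,0.8,0.6],[1,0.8,0.6],[1,0.8,0],[1,0.8,0]],"hand":[0,0,0,0,0,0,0,0]}' 20
python3 -m crank '{"dr":[[0,0,0],[0,0,0],[0,0,0],[0,0,0],[0,0,0],[0,0,0],[0,0,0],[0,0,0]],"travel":[[1,0.8,0],[1,0.8,0],[1,0.8,0],[1,0.8,0],[1,0.8,0],[1,0.8,0],[0,0,0],[0,0,0]],"hand":[0,0,0,0,0,0,0,0]}'
cat > w.py <<'E'
from h import *
import sys
np.set_printoptions(precision=4,suppress=True)
st=env.state(); save('wrist',sys.argv[1]); C=cam('wrist',st)
print(st['t'],np.round(st['position'],4),R.from_quat(st['ee_rot']).as_matrix().round(3).tolist(),np.round(st['q'],2),st['opening'])
print('cam',ray(C,(280,210)),C[0][0,0])
for q in sys.argv[2:]:
    for d in env.spot_point('wrist',q)[:2]: print(q,np.round(d['at'],1),round(d['confidence'],2),[onz(C,d['at'],z)[:2].round(4).tolist() for z in (.01,.035,.072)])
E
python3 w.py w1 bore_near bore_mid bore_far plate_near plate_mid plate_far stand; python3 -c "
from h import *;print(np.array(env.get_calibration('wrist')['mount']).round(3))"
```

```text
t: 2.87
position: [0.3295, -0.3998, 0.3193]
ee_rot: [0.994, 0.112, 0.001, 0.001]
contact_force: [-0.5, -0.3, -0.5]
opening: 0.046
t: 3.53
position: [0.479, -0.2796, 0.3177]
ee_rot: [0.994, 0.114, -0.0, -0.0]
contact_force: [-0.7, -0.4, 0.5]
opening: 0.0458
3.5333 [ 0.479  -0.2796  0.3177] [[0.974, 0.226, -0.001], [0.226, -0.974, -0.0], [-0.001, -0.0, -1.0]] [-0.55  0.25  1.45 -0.    1.45  0.79] 0.04583848509547455
cam (array([ 0.5604, -0.2604,  0.4748]), array([-0.2794, -0.0634, -0.9581])) 307.3083357360953
bore_near [244.9 152.1] 0.89 [[0.5009, -0.2198], [0.5041, -0.2219], [0.5088, -0.2252]]
bore_mid [269.7  86.4] 0.65 [[0.5985, -0.236], [0.5965, -0.2373], [0.5934, -0.2393]]
bore_mid [315.8  43.8] 0.32 [[0.6655, -0.2853], [0.6599, -0.2839], [0.6515, -0.282]]
bore_far [293.9  23.3] 0.87 [[0.6828, -0.2504], [0.6762, -0.2509], [0.6665, -0.2517]]
plate_near [268.  153.7] 0.73 [[0.5064, -0.2539], [0.5093, -0.2542], [0.5136, -0.2547]]
plate_near [109.7  99.1] 0.24 [[0.5308, -0.0168], [0.5324, -0.0299], [0.5348, -0.0493]]
plate_mid [294.5  99.3] 0.62 [[0.5898, -0.2741], [0.5882, -0.2734], [0.5859, -0.2723]]
plate_far [315.6  40. ] 0.73 [[0.67, -0.2838], [0.6641, -0.2826], [0.6554, -0.2807]]
stand [278.6  94.5] 0.74 [[0.5909, -0.2506], [0.5893, -0.2511], [0.5868, -0.2519]]
stand [272.  155.9] 0.26 [[0.5045, -0.2604], [0.5075, -0.2604], [0.512, -0.2604]]
[[ 0.001  0.956  0.293  0.084]
 [ 1.    -0.001 -0.001 -0.   ]
 [-0.001  0.293 -0.956 -0.157]
 [ 0.     0.     0.     1.   ]]
```

View pics/w1.png

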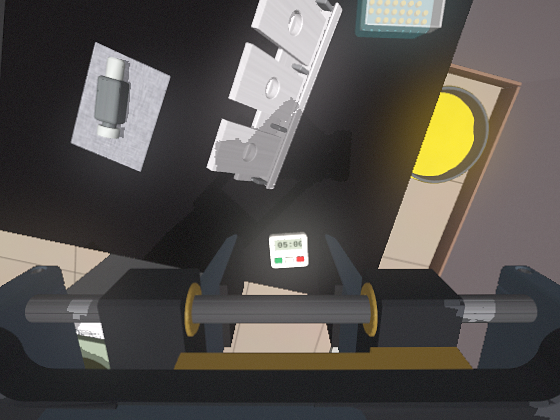

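The wrist view shows the near bore at about (248,153), the mid at (272,88) and the far at (294,22), all at the image edge. I'll centre the camera over the stand and square it up.

```bash
python3 -m crank '{"dr":[[0,0,-0.9],[0,0,-0.9],[0,0,-0.9],[0,0,-0.9],[0,0,0],[0,0,0]],"travel":[[1,0.4,0],[1,0.4,0],[1,0.4,0],[0.5,0.4,0],[0.5,0.4,0],[0,0,0]],"hand":[0,0,0,0,0,0]}'
python3 w.py w2 bore_near bore_mid bore_far plate_near plate_mid plate_far; python3 -c "
import cv2;i=cv2.imread('pics/w2.png')[0:300,120:480];cv2.imwrite('pics/w2c.png',cv2.resize(i,None,fx=2,fy=2,interpolation=cv2.INTER_CUBIC))"
```

```text
t: 4.43
position: [0.5799, -0.229, 0.3174]
ee_rot: [0.997, -0.074, 0.0, -0.001]
contact_force: [-1.1, 0.5, -0.2]
opening: 0.0458
4.4333 [ 0.5799 -0.229   0.3174] [[0.989, -0.147, 0.0], [-0.147, -0.989, 0.001], [0.0, -0.001, -1.0]] [-0.4   0.36  1.28  0.    1.5   1.32] 0.04583174140535948
cam (array([ 0.6624, -0.2411,  0.4746]), array([-0.2819,  0.0443, -0.9584])) 307.3083357360953
bore_near [154.3 227.3] 0.68 [[0.5266, -0.0153], [0.5339, -0.0274], [0.5447, -0.0454]]
bore_near [285.1 230.5] 0.56 [[0.4905, -0.2227], [0.4997, -0.2237], [0.5134, -0.2251]]
bore_mid [286.5 168.8] 0.86 [[0.5888, -0.2389], [0.5927, -0.2391], [0.5986, -0.2392]]
bore_mid [ 48.3 255.9] 0.31 [[0.5033, 0.1744], [0.5118, 0.152], [0.5245, 0.1189]]
bore_far [286.  111.5] 0.86 [[0.6707, -0.2499], [0.6703, -0.2494], [0.6696, -0.2487]]
bore_far [307.5 167.4] 0.24 [[0.5862, -0.2707], [0.5903, -0.2691], [0.5964, -0.2667]]
plate_near [307.3 221. ] 0.8 [[0.5013, -0.26], [0.51, -0.259], [0.5228, -0.2575]]
plate_mid [311.1 167.4] 0.88 [[0.5854, -0.2761], [0.5896, -0.2742], [0.5957, -0.2714]]
plate_mid [184.1  80.7] 0.71 [[0.7326, -0.1143], [0.7288, -0.1212], [0.7232, -0.1313]]
plate_far [286.7 171.2] 0.4 [[0.5851, -0.2387], [0.5893, -0.2389], [0.5954, -0.239]]
plate_far [286.6 113.6] 0.17 [[0.6678, -0.2503], [0.6675, -0.2498], [0.667, -0.2491]]
```

View pics/w2c.png

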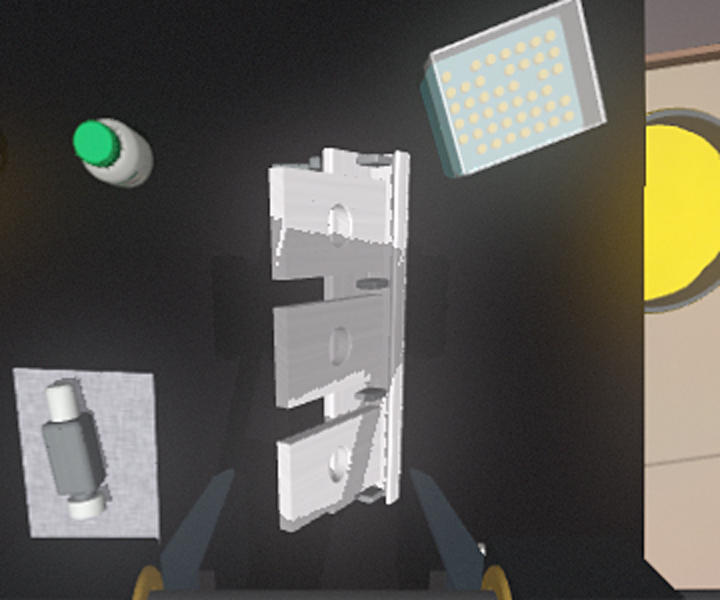

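The view shows the bore mouths at full-frame pixels (290,112), (290,173) and (290,231), with the stand nearly parallel to the tool's x. I'll fit again using these and the plate top corners.

```bash
cat > fit2.py <<'E'
from h import *
np.set_printoptions(precision=4,suppress=True)
st=env.state();W=cam('wrist',st);S,T=cam('scene'),cam('top');a=np.radians(35)
cr=lambda x,y:(x/2+120,y/2)
ob=[(W,1,0,-.005,0,cr(340,225),1),(W,0,0,-.005,0,cr(340,346),1),(W,-1,0,-.005,0,cr(340,463),1),
(W,1,0,0,0,(286,111.5),1),(W,0,0,0,0,(286.5,168.8),1),(W,-1,0,0,0,(285.1,230.5),1),
(W,1,-.03,-.005,.055,cr(283,277),1),(W,0,.03,-.005,.055,cr(285,310),1),(W,0,-.03,-.005,.055,cr(288,404),1),(W,-1,.03,-.005,.055,cr(289,442),1),
(W,1,-.03,.005,.055,cr(272,278),1),(W,0,.03,.005,.055,cr(274,308),1),(W,0,-.03,.005,.055,cr(276,406),1),(W,-1,.03,.005,.055,cr(279,442),1),
(S,-1,0,0,0,(305.2,316.6),.5),(S,0,0,0,0,(340.9,303.5),.5),(S,1,0,0,0,(380.9,294.6),.5),(T,-1,0,0,0,(373.6,228),.5),(T,0,0,0,0,(370.6,201.4),.5),(T,1,0,0,0,(375.2,177.3),.5)]
def X(p,i,dx,dy,dz):
    M=R.from_euler('z',p[3]).as_matrix()
    return p[:3]+M@(np.array([.08*i,0,0])+R.from_euler('x',-a).apply([dx,dy,dz]))
f=lambda p:np.concatenate([w*(proj(C,X(p,i,dx,dy,dz))[0]-u) for C,i,dx,dy,dz,u,w in ob])
r=least_squares(f,[.59,-.235,.065,-.1],loss='soft_l1');print(r.x,f(r.x).round(1))
for i in(-1,0,1):print(X(r.x,i,0,0,0),'top',X(r.x,i,0,0,.055))
E
python3 fit2.py
```

```text
[ 0.5887 -0.2404  0.0681 -0.1448] [-0.6 -1.7 -0.7  1.2 -0.8 -0.7  0.1 -0.6 -0.3  5.   1.2 -0.4  1.3 -0.8
  0.7  0.4  0.4  3.3  0.2 -0.1 -0.  -1.5 -0.5  0.9 -0.1  1.1 -1.1 -1.5
 -0.9  1.6  0.5  1.5 -1.2 -0.5 -0.9 -0.6  1.8  0.1  0.7 -0.1]
[ 0.5095 -0.2289  0.0681] top [ 0.5141 -0.1977  0.1132]
[ 0.5887 -0.2404  0.0681] top [ 0.5933 -0.2092  0.1132]
[ 0.6679 -0.252   0.0681] top [ 0.6724 -0.2208  0.1132]
```

```bash
python3 -m crank '{"dr":[[0,0,0],[0,0,0],[-0.962,0.14,0],[-0.962,0.14,0],[-0.962,0.14,0],[-0.962,0.14,0],[-0.962,0.14,0],[-0.962,0.14,0]],"travel":[[-0.3,0.32,-0.78],[-0.3,0.32,-0.78],[-0.3,0.33,-0.78],[-0.3,0.33,-0.78],[-0.31,0.32,-0.78],[-0.31,0.32,-0.78],[-0.31,0.33,-0.78],[-0.31,0.33,-0.78]],"hand":[0,0,0,0,0,0,0,0]}'
python3 -m crank '{"dr":[[0,0,0],[0,0,0]],"travel":[[0,0,0],[0,0,0]],"hand":[0,0]}'
python3 w.py w3 bore_near bore_mid plate_near
cat > chk.py <<'E'
# compare tool pose to plate grasp in plate frame
from h import *
import sys
np.set_printoptions(precision=4,suppress=True)
b=np.array(eval(sys.argv[1]));yaw=float(sys.argv[2]);lean=float(sys.argv[3]) if len(sys.argv)>3 else 35
M=R.from_euler('z',yaw)*R.from_euler('x',-lean,degrees=True)
st=env.state();p=np.array(st['position']);print('tcp in bore frame',M.inv().apply(p-b))
Tr=R.from_quat(st['ee_rot']);print('tool axes in plate frame\n',(M.inv()*Tr).as_matrix().round(3))
g=b+M.apply([0,0,.034]);print('shift to grasp, units',(g-p)/.025)
C=cam('wrist',st);print('expect bore px',proj(C,b+M.apply([0,-.005,0])),'top front corners',proj(C,b+M.apply([[.03,-.005,.055],[-.03,-.005,.055]])))
E
python3 chk.py '[.5095,-.2289,.0681]' -.1448
python3 -c "
import cv2;i=cv2.imread('pics/w3.png')[100:380,100:460];cv2.imwrite('pics/w3c.png',cv2.resize(i,None,fx=2,fy=2,interpolation=cv2.INTER_CUBIC))"
```

```text
t: 5.45
position: [0.517, -0.1655, 0.1626]
ee_rot: [0.95, -0.073, -0.019, 0.302]
contact_force: [-0.1, 0.1, -1.0]
opening: 0.0452
t: 5.62
position: [0.5166, -0.1646, 0.161]
ee_rot: [0.951, -0.07, -0.022, 0.3]
contact_force: [0.4, -0.9, 0.7]
opening: 0.0454
5.6167 [ 0.5166 -0.1646  0.161 ] [[0.989, -0.121, -0.084], [-0.147, -0.81, -0.567], [0.001, 0.573, -0.819]] [ 0.01  0.38  1.81 -0.67  1.15  2.08] 0.04535975210237585
cam (array([ 0.6123, -0.0876,  0.2899]), array([-0.3622, -0.5007, -0.7862])) 307.3083357360953
bore_near [276.  210.7] 0.71 [[0.4843, -0.2603], [0.4957, -0.2449], [0.5127, -0.2221]]
bore_mid [275.7 117.2] 0.9 [[0.5858, -0.2755], [0.5882, -0.2588], [0.5917, -0.2339]]
plate_near [277.8 192.1] 0.66 [[0.5052, -0.266], [0.5148, -0.2501], [0.5289, -0.2265]]
tcp in bore frame [-0.0002 -0.0036  0.1144]
tool axes in plate frame
 [[ 1.    -0.012  0.002]
 [-0.012 -1.     0.001]
 [ 0.002 -0.001 -1.   ]]
shift to grasp, units [-0.2402 -1.708  -2.7166]
expect bore px [[282.0582 212.7549]] top front corners [[281.9655 195.2735]
 [282.7023 269.929 ]]
```

View pics/w3c.png

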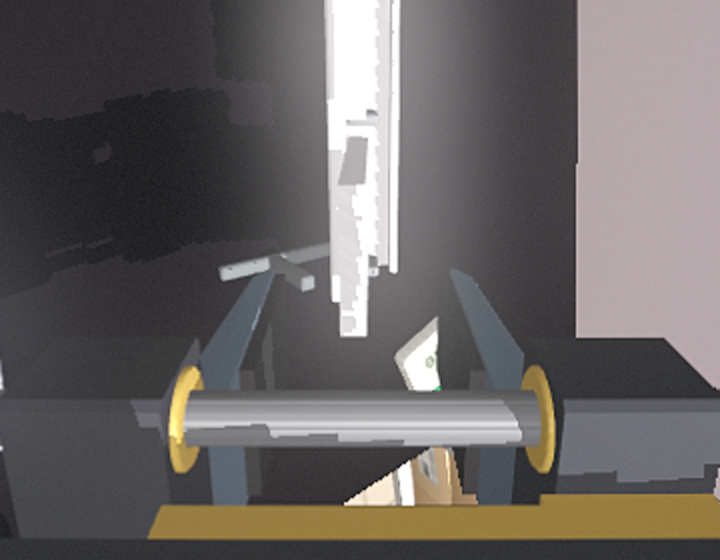

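The plate edge shows at about (277,266) between the fingers and matches the prediction within about 4 px. I'll go in, close and draw the plate out.

```bash
python3 -m crank '{"dr":[[0,0,0],[0,0,0],[0,0,0],[0,0,0],[0,0,0],[0,0,0]],"travel":[[-0.06,-0.43,-0.68],[-0.06,-0.43,-0.68],[-0.06,-0.43,-0.68],[-0.06,-0.42,-0.68],[0,0,0],[0,0,0]],"hand":[0,0,0,0,0,0]}' 30
python3 chk.py '[.5095,-.2289,.0681]' -.1448
python3 -m crank '{"dr":[[0,0,0],[0,0,0],[0,0,0],[0,0,0],[0,0,0],[0,0,0],[0,0,0],[0,0,0]],"travel":[[0,0,0],[0,0,0],[0,0,0],[0,0,0],[0,0,0],[0,0,0],[0,0,0],[0,0,0]],"hand":[-1,-1,-1,-1,-1,-1,-1,-1]}'
python3 -m crank '{"dr":[[0,0,0],[0,0,0],[0,0,0],[0,0,0],[0,0,0],[0,0,0],[0,0,0],[0,0,0]],"travel":[[0,0,0],[0.04,0.28,0.41],[0.08,0.57,0.82],[0.08,0.57,0.82],[0.08,0.57,0.82],[0.08,0.57,0.82],[0,0,0],[0,0,0]],"hand":[-1,-1,-1,-1,-1,-1,-1,-1]}'
```

```text
t: 6.32
position: [0.5112, -0.2097, 0.0947]
ee_rot: [0.951, -0.074, -0.021, 0.3]
contact_force: [0.6, -0.7, -0.3]
opening: 0.045
tcp in bore frame [-0.0011  0.0005  0.0328]
tool axes in plate frame
 [[ 1.    -0.01  -0.001]
 [-0.01  -1.     0.   ]
 [-0.001 -0.    -1.   ]]
shift to grasp, units [0.0455 0.0027 0.0502]
expect bore px [[288.6983 246.7155]] top front corners [[291.577  234.5983]
 [291.443  340.6498]]
t: 6.98
position: [0.5115, -0.2082, 0.0944]
ee_rot: [0.951, -0.072, -0.02, 0.3]
contact_force: [-0.3, 3.0, 3.6]
opening: 0.0099
t: 7.65
position: [0.5207, -0.1434, 0.1868]
ee_rot: [0.951, -0.072, -0.019, 0.299]
contact_force: [-0.9, 0.9, -2.7]
opening: 0.0101
```

```bash
python3 -m crank '{"dr":[[0.962,-0.14,0],[0.962,-0.14,0],[0.962,-0.14,0],[0.962,-0.14,0],[0.962,-0.14,0],[0.962,-0.14,0],[0,0,0.5],[0,0,0]],"travel":[[0,0.5,0.3],[0,0.8,0.3],[0,0.9,0.3],[0,0.9,0.3],[0,0.9,0.1],[0,0.9,0],[0,0.9,0],[0,0.9,0]],"hand":[-1,-1,-1,-1,-1,-1,-1,-1]}'
python3 -m crank '{"dr":[[0,0,0],[0,0,0],[0,0,0],[0,0,0],[0,0,0],[0,0,0],[0,0,0],[0,0,0]],"travel":[[-0.1,1,0],[-0.1,1,0],[-0.1,1,0],[-0.1,1,0],[-0.1,1,0],[-0.1,1,0],[0,0.1,0],[0,0,0]],"hand":[-1,-1,-1,-1,-1,-1,-1,-1]}'
python3 w.py w4 slot_near slot_mid slot_far rack;python3 -c "
import cv2;i=cv2.imread('pics/w4.png')[0:300,120:480];cv2.imwrite('pics/w4c.png',cv2.resize(i,None,fx=2,fy=2,interpolation=cv2.INTER_CUBIC))"
```

```text
t: 8.32
position: [0.5188, 0.0218, 0.2172]
ee_rot: [0.999, -0.051, -0.002, 0.0]
contact_force: [1.5, 0.8, -2.3]
opening: 0.0098
t: 8.98
position: [0.5042, 0.1758, 0.2169]
ee_rot: [0.999, -0.049, -0.002, 0.001]
contact_force: [0.2, -0.3, -1.4]
opening: 0.0097
8.9833 [0.5042 0.1758 0.2169] [[0.995, -0.098, -0.004], [-0.098, -0.995, -0.002], [-0.003, 0.002, -1.0]] [ 0.31  0.26  1.67 -0.    1.21  1.98] 0.009692596145427865
cam (array([0.5878, 0.1683, 0.3738]), array([-0.2875,  0.0275, -0.9574])) 307.3083357360953
slot_near [276.5 186.8] 0.65 [[0.5081, 0.1801], [0.5135, 0.1792], [0.5216, 0.178]]
slot_mid [280.2 118.4] 0.65 [[0.5864, 0.1679], [0.5865, 0.1679], [0.5866, 0.168]]
slot_far [278.8  39.3] 0.78 [[0.6666, 0.1615], [0.6612, 0.162], [0.6531, 0.1627]]
slot_far [458.1  98.8] 0.52 [[0.5885, -0.0326], [0.5884, -0.0188], [0.5884, 0.0017]]
```

View pics/w4c.png

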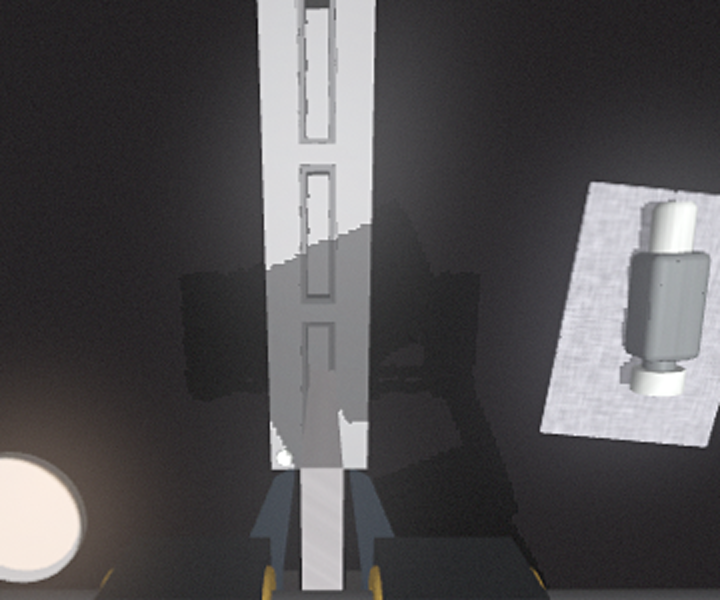

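The slots show clearly: the mid mouth is centred at about (279,117), the gap midpoints are at (279,156) and (279,77), and the held plate's lower end is near (280,185). I'll work out the slot poses and check the camera against the held plate.

Run:
```python
from h import *
np.set_printoptions(precision=4,suppress=True)
st=env.state();W=cam('wrist',st)
cr=lambda x,y:(x/2+120,y/2)
Tr=R.from_quat(st['ee_rot'])
for z in(.087,.089,.091):
    print('plate bottom far edge expect crop',[( (proj(W,np.array(st['position'])+Tr.apply([.03,y,z]))[0]-[120,0])*2).round(1) for y in(-.005,0,.005)])
print('top far', [( (proj(W,np.array(st['position'])+Tr.apply([.03,y,-.021]))[0]-[120,0])*2).round(1) for y in(-.005,.005)])
ob=[(0,0,.035,cr(317.5,233.5)),(-.04,0,.035,cr(318.5,312.5)),(.04,0,.035,cr(317.8,154)),(-.131,-.028,.035,cr(368,468)),(-.131,.028,.035,cr(272,468))]
def f(p):
    M=R.from_euler('z',p[2]).as_matrix()
    return np.concatenate([proj(W,np.array([p[0],p[1],0])+M@np.array([x,y,z]))[0]-u for x,y,z,u in ob])
r=least_squares(f,[.5866,.17,-.1]);print(r.x,f(r.x).round(1))
for i in(-1,0,1):print(i,r.x[:2]+.08*i*np.array([np.cos(r.x[2]),np.sin(r.x[2])]))
```

```text
plate bottom far edge expect crop [array([309.3, 374.2]), array([321.6, 374.2]), array([333.9, 374.2])]
plate bottom far edge expect crop [array([309.4, 373.2]), array([321.6, 373.2]), array([333.8, 373.2])]
plate bottom far edge expect crop [array([309.4, 372.1]), array([321.6, 372.2]), array([333.7, 372.2])]
top far [array([301.1, 471.8]), array([343.2, 471.8])]
[ 0.5887  0.1676 -0.0939] [ 0.3  1.1  0.1 -0.4 -0.2  0.1 -0.4 -0.7  0.3 -0.4]
-1 [0.509  0.1751]
0 [0.5887 0.1676]
1 [0.6683 0.1601]
```

```bash
python3 -m crank '{"dr":[[0,0,0.04],[0,0,0],[0,0,0],[0,0,0],[0,0,0],[0,0,0],[0,0,0]],"travel":[[0.15,-0.02,-0.4],[0,0,-0.8],[0,0,-0.8],[0,0,-0.8],[0,0,-0.6],[0,0,0],[0,0,0]],"hand":[-1,-1,-1,-1,-1,-1,-1]}'
python3 w.py w5 slot_near;python3 -c "
import cv2;i=cv2.imread('pics/w5.png')[60:310,130:430];cv2.imwrite('pics/w5c.png',cv2.resize(i,None,fx=2.4,fy=2.4,interpolation=cv2.INTER_CUBIC))
from h import *
st=env.state();W=cam('wrist',st);Tr=R.from_quat(st['ee_rot'])
for z in(.089,): print([((proj(W,np.array(st['position'])+Tr.apply([.031,y,z]))[0]-[130,60])*2.4).round(1) for y in(-.005,.005)])
M=R.from_euler('z',-.0939).as_matrix()
print([((proj(W,np.array([.509,.1751,.035])+M@np.array([.03225,y,0]))[0]-[130,60])*2.4).round(1) for y in (-.00625,.00625)])
"
```

```text
t: 9.82
position: [0.5086, 0.1745, 0.1328]
ee_rot: [0.999, -0.048, -0.001, 0.0]
contact_force: [0.5, 0.1, -1.0]
opening: 0.0097
9.8167 [0.5086 0.1745 0.1328] [[0.995, -0.096, -0.002], [-0.096, -0.995, -0.001], [-0.002, 0.001, -1.0]] [ 0.31  0.34  1.79 -0.    1.01  1.98] 0.009734031127044428
cam (array([0.592 , 0.167 , 0.2898]), array([-0.2861,  0.0278, -0.9578])) 307.3083357360953
slot_near [279.  211.5] 0.8 [[0.507, 0.1762], [0.5146, 0.1754], [0.5259, 0.1742]]
slot_near [512.5 100.2] 0.35 [[0.588, -0.0346], [0.5883, -0.0166], [0.5889, 0.01]]
[array([347.2, 300.9]), array([376.6, 301. ])]
[array([379.9, 293.9]), array([344.5, 294. ])]
```

View pics/w5c.png

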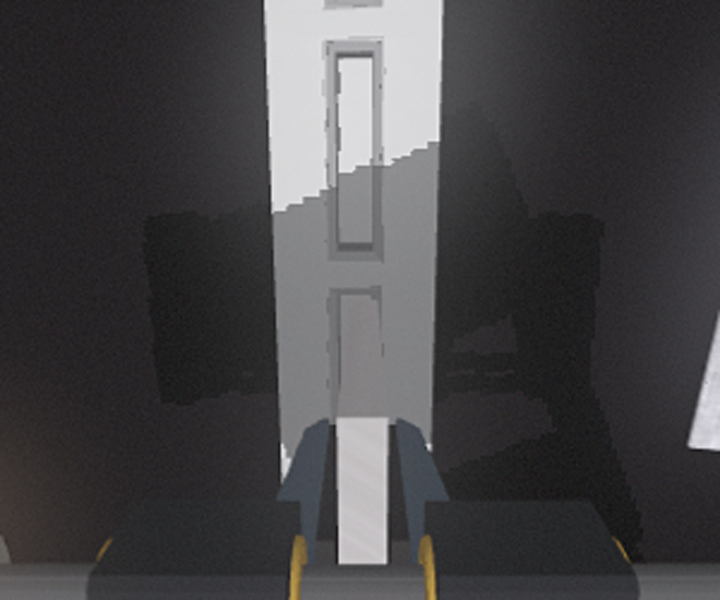

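Run:
```python
import cv2
g=cv2.cvtColor(cv2.imread('pics/w5.png'),cv2.COLOR_BGR2GRAY)
for r in (90,100,150,158,184,190,200,210,220):print(r,'cols 256..304',g[r,256:304].tolist())
from h import *
st=env.state();W=cam('wrist',st);M=R.from_euler('z',-.0939).as_matrix();Tr=R.from_quat(st['ee_rot'])
for x in(.03,0,-.03):
  for y in(-.00825,-.00625,.00625,.00825): print('mid slot mouth',x,y,proj(W,np.array([.5887,.1676,.035])+M@np.array([x,y,0]))[0].round(1))
for z in (.089,.05):print('plate far edge',z,[proj(W,np.array(st['position'])+Tr.apply([.031,y,z]))[0].round(1) for y in(-.005,.005)])
```

```text
90 cols 256..304 [216, 216, 217, 217, 217, 216, 217, 217, 219, 202, 176, 171, 174, 144, 121, 150, 215, 219, 219, 219, 219, 218, 219, 218, 218, 218, 219, 220, 224, 154, 163, 169, 167, 193, 185, 216, 219, 217, 218, 218, 218, 218, 218, 217, 218, 217, 217, 217]
100 cols 256..304 [216, 217, 217, 217, 216, 217, 217, 219, 219, 202, 176, 171, 171, 155, 161, 217, 221, 219, 219, 218, 219, 220, 220, 220, 220, 219, 219, 220, 224, 154, 163, 167, 166, 192, 217, 219, 218, 217, 217, 218, 217, 217, 218, 217, 218, 217, 217, 218]
150 cols 256..304 [137, 136, 135, 137, 137, 137, 136, 138, 138, 139, 127, 120, 121, 121, 99, 133, 140, 138, 139, 136, 138, 138, 139, 139, 138, 138, 139, 139, 140, 113, 115, 116, 113, 135, 136, 137, 138, 137, 137, 139, 136, 138, 137, 137, 138, 136, 137, 138]
158 cols 256..304 [135, 134, 134, 134, 135, 136, 135, 135, 135, 136, 130, 119, 119, 121, 98, 120, 136, 137, 137, 137, 137, 136, 138, 137, 137, 136, 138, 137, 139, 109, 113, 114, 114, 114, 134, 137, 137, 137, 136, 136, 137, 137, 135, 135, 136, 136, 134, 136]
184 cols 256..304 [130, 131, 130, 133, 132, 131, 130, 131, 130, 134
[... 1162 characters left out ...]
30, 130, 132, 129, 131, 128, 129, 129, 131, 129, 129, 129, 128]
mid slot mouth 0.03 -0.00825 [291.4  83.9]
mid slot mouth 0.03 -0.00625 [288.9  83.9]
mid slot mouth 0.03 0.00625 [272.8  83.9]
mid slot mouth 0.03 0.00825 [270.2  83.9]
mid slot mouth 0 -0.00825 [291.1 123.9]
mid slot mouth 0 -0.00625 [288.6 123.9]
mid slot mouth 0 0.00625 [273.1 124. ]
mid slot mouth 0 0.00825 [270.6 124. ]
mid slot mouth -0.03 -0.00825 [290.8 161.4]
mid slot mouth -0.03 -0.00625 [288.4 161.4]
mid slot mouth -0.03 0.00625 [273.4 161.4]
mid slot mouth -0.03 0.00825 [271.  161.4]
plate far edge 0.089 [array([274.7, 185.4]), array([286.9, 185.4])]
plate far edge 0.05 [array([273.7, 197.1]), array([288.1, 197.1])]
```

Measured in this one image, so readout noise drops out, the plate's centre is at col 279.9 and the slot's at 277.5. It needs about 1.9 mm in +y. I'll correct and lower.

```bash
python3 -m crank '{"dr":[[0,0,0],[0,0,0],[0,0,0],[0,0,0],[0,0,0]],"travel":[[0,0.075,0],[0,0,-0.2],[0,0,-0.25],[0,0,-0.25],[0,0,0]],"hand":[-1,-1,-1,-1,-1]}'
python3 -m crank '{"dr":[[0,0,0],[0,0,0],[0,0,0],[0,0,0],[0,0,0]],"travel":[[0,0,-0.2],[0,0,-0.2],[0,0,-0.15],[0,0,0],[0,0,0]],"hand":[-1,-1,-1,-1,-1]}'
```

```text
t: 10.33
position: [0.5087, 0.1776, 0.1195]
ee_rot: [0.999, -0.048, 0.001, -0.001]
contact_force: [-7.5, -0.3, 23.1]
opening: 0.01
t: 10.75
position: [0.5087, 0.1776, 0.1083]
ee_rot: [0.999, -0.048, 0.001, -0.001]
contact_force: [-14.5, -1.1, 36.4]
opening: 0.0103
```

```bash
python3 w.py w6;python3 -c "
import cv2;i=cv2.imread('pics/w6.png')[60:310,130:430];cv2.imwrite('pics/w6c.png',cv2.resize(i,None,fx=2.4,fy=2.4,interpolation=cv2.INTER_CUBIC))"
```

```text
10.75 [0.5087 0.1776 0.1083] [[0.995, -0.096, 0.003], [-0.096, -0.995, 0.002], [0.003, -0.002, -1.0]] [0.31 0.37 1.82 0.   0.95 1.98] 0.010272106790602942
cam (array([0.5913, 0.1698, 0.2657]), array([-0.2816,  0.03  , -0.9591])) 307.3083357360953
```

View pics/w6c.png

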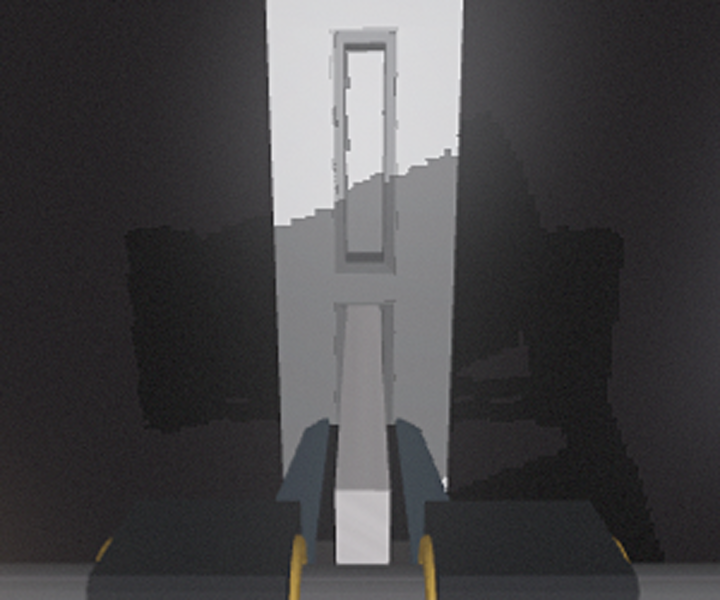

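The plate is centred across the slot now, but its far end rides on the far chamfer. I'll lift a little, shift about 2.2 mm in −x and lower again.

```bash
python3 -m crank '{"dr":[[0,0,0],[0,0,0],[0,0,0],[0,0,0]],"travel":[[0,0,0.4],[-0.09,0.01,0.2],[0,0,0],[0,0,0]],"hand":[-1,-1,-1,-1]}'
python3 -m crank '{"dr":[[0,0,0],[0,0,0],[0,0,0],[0,0,0],[0,0,0]],"travel":[[0,0,-0.2],[0,0,-0.2],[0,0,-0.1],[0,0,0],[0,0,0]],"hand":[-1,-1,-1,-1,-1]}'
python3 -m crank '{"dr":[[0,0,0],[0,0,0],[0,0,0],[0,0,0]],"travel":[[0,0,-0.15],[0,0,-0.15],[0,0,0],[0,0,0]],"hand":[-1,-1,-1,-1]}'
```

```text
t: 11.13
position: [0.5064, 0.1773, 0.117]
ee_rot: [0.999, -0.048, -0.0, 0.0]
contact_force: [0.2, -0.5, -1.5]
opening: 0.0096
t: 11.55
position: [0.5064, 0.1772, 0.1042]
ee_rot: [0.999, -0.048, -0.001, 0.0]
contact_force: [-0.4, -0.1, -1.2]
opening: 0.0099
t: 11.88
position: [0.5067, 0.1773, 0.0972]
ee_rot: [0.999, -0.048, -0.0, 0.0]
contact_force: [-0.4, -0.8, -1.1]
opening: 0.0097
```

```bash
python3 -m crank '{"dr":[[0,0,0],[0,0,0],[0,0,0],[0,0,0]],"travel":[[0,0,-0.15],[0,0,-0.1],[0,0,0],[0,0,0]],"hand":[-1,-1,-1,-1]}'
python3 -m crank '{"dr":[[0,0,0],[0,0,0],[0,0,0]],"travel":[[0,0,-0.12],[0,0,0],[0,0,0]],"hand":[-1,-1,-1]}'
```

```text
t: 12.22
position: [0.5066, 0.1773, 0.091]
ee_rot: [0.999, -0.048, -0.0, 0.0]
contact_force: [-0.2, 0.4, -1.9]
opening: 0.0102
t: 12.47
position: [0.5075, 0.1773, 0.0898]
ee_rot: [0.999, -0.048, 0.001, -0.0]
contact_force: [-0.6, -0.9, 6.9]
opening: 0.01
```

The plate is on the floor of the slot. I release it and go for the mid plate, using the learned offsets: about +1.5 mm along the stand, and the rack about +2 mm in y.

```bash
python3 -m crank '{"dr":[[0,0,0],[0,0,0],[0,0,0],[0,0,0],[0,0,0],[0,0,0],[0,0,0],[0,0,0]],"travel":[[0,0,0],[0,0,0],[0,0,0],[0,0,0.5],[0,0,1],[0,0,1],[0,0,1],[0,0,1]],"hand":[-0.5,-0.3,0,0,0,0,0,0]}'
python3 -m crank '{"dr":[[0,0,0],[0,0,0],[0,0,-0.24],[0,0,-0.23],[0,0,0],[0,0,0],[0,0,0],[0,0,0]],"travel":[[0.2,-0.8,1],[0.2,-1,0.9],[0.2,-1,0],[0.2,-1,0],[0.2,-1,0],[0.2,-1,0],[0.2,-1,0],[0.2,-1,0]],"hand":[0,0,0,0,0,0,0,0]}'
python3 -m crank '{"dr":[[-0.962,0.14,0],[-0.962,0.14,0],[-0.962,0.14,0],[-0.962,0.14,0],[-0.962,0.14,0],[-0.962,0.14,0],[0,0,0],[0,0,0]],"travel":[[0.3,-1,-0.3],[0.3,-1,-0.6],[0.3,-1,-0.7],[0.3,-1,-0.7],[0.3,-1,-0.7],[0.3,-1,-0.7],[0.2,-0.8,-0.5],[0,0,0]],"hand":[0,0,0,0,0,0,0,0]}'
python3 chk.py '[.5902,-.2406,.0681]' -.1448; python3 w.py w7 bore_mid bore_far plate_mid; python3 chk.py '[.5902,-.2406,.0681]' -.1448
```

```text
t: 13.13
position: [0.5066, 0.1773, 0.2017]
ee_rot: [0.999, -0.048, -0.0, 0.0]
contact_force: [0.2, -0.4, 0.5]
opening: 0.0456
t: 13.8
position: [0.5468, -0.0189, 0.2481]
ee_rot: [0.997, -0.072, 0.0, 0.0]
contact_force: [0.8, 1.0, 0.6]
opening: 0.0458
t: 14.47
position: [0.5955, -0.1891, 0.1388]
ee_rot: [0.951, -0.068, -0.025, 0.3]
contact_force: [-0.2, 0.3, -0.4]
opening: 0.0457
tcp in bore frame [-0.0022  0.0018  0.0876]
tool axes in plate frame
 [[ 1.     0.004 -0.006]
 [ 0.004 -1.    -0.001]
 [-0.006  0.001 -1.   ]]
shift to grasp, units [-0.0989 -1.2867 -1.7147]
expect bore px [[288.4138 218.9762]] top front corners [[291.205  201.9191]
 [289.9487 284.8901]]
14.4667 [ 0.5955 -0.1891  0.1388] [[0.989, -0.115, -0.089], [-0.145, -0.81, -0.568], [-0.007, 0.575, -0.818]] [-0.03  0.52  1.65 -0.67  1.16  2.02] 0.04574270093782577
cam (array([ 0.692 , -0.1119,  0.2669]), array([-0.3673, -0.5017, -0.7832])) 307.3083357360953
bore_far [278.9 121.4] 0.72 [[0.6616, -0.2879], [0.6646, -0.2708], [0.669, -0.2454]]
plate_mid [284.1 200. ] 0.95 [[0.5809, -0.2832], [0.5917, -0.2665], [0.6077, -0.2419]]
plate_mid [283.1 119.7] 0.2 [[0.6625, -0.2931], [0.6653, -0.2755], [0.6696, -0.2494]]
tcp in bore frame [-0.0008  0.0004  0.0931]
tool axes in plate frame
 [[ 1.    -0.001  0.002]
 [-0.001 -1.     0.001]
 [ 0.002 -0.001 -1.   ]]
shift to grasp, units [-0.1642 -1.3593 -1.9299]
expect bore px [[286.7614 219.2013]] top front corners [[288.5905 201.9657]
 [288.0033 283.0117]]
```

Run:
```python
import cv2
g=cv2.cvtColor(cv2.imread('pics/w7.png'),cv2.COLOR_BGR2GRAY)
for c in (280,284):print(c,'rows180..300',g[180:300:2,c].tolist())
for r in (215,240,260,272,276):print(r,'cols 262..306',g[r,262:306].tolist())
```

```text
280 rows180..300 [161, 160, 161, 161, 160, 158, 160, 158, 156, 161, 205, 201, 200, 201, 204, 205, 202, 199, 198, 201, 203, 198, 198, 198, 200, 200, 200, 203, 201, 201, 201, 205, 201, 201, 202, 202, 202, 199, 202, 204, 200, 203, 199, 201, 200, 202, 201, 203, 201, 205, 203, 225, 255, 255, 255, 255, 255, 255, 85, 95]
284 rows180..300 [160, 159, 159, 158, 158, 156, 154, 154, 156, 161, 202, 203, 200, 199, 200, 201, 203, 200, 200, 195, 199, 202, 199, 198, 197, 199, 198, 198, 205, 205, 204, 203, 207, 201, 199, 198, 200, 200, 198, 196, 201, 197, 199, 197, 198, 197, 198, 198, 201, 197, 200, 222, 255, 255, 255, 255, 255, 255, 84, 96]
215 cols 262..306 [82, 81, 81, 160, 185, 201, 204, 208, 202, 200, 201, 201, 202, 202, 201, 200, 200, 199, 199, 199, 201, 202, 200, 219, 255, 255, 255, 255, 215, 199, 202, 201, 201, 204, 192, 150, 228, 255, 255, 198, 89, 91, 90, 91]
240 cols 262..306 [73, 74, 72, 120, 173, 200, 202, 204, 203, 200, 198, 199, 199, 201, 203, 204, 205, 203, 201, 200, 200, 201, 204, 182, 123, 111, 113, 117, 138, 201, 204, 200, 201, 205, 159, 202, 252, 255, 255, 157, 77, 85, 85, 82]
260 cols 262..306 [73, 72, 70, 84, 199, 253, 255, 255, 255, 212, 198, 199, 198, 199, 203, 203, 202, 201, 200, 200, 201, 204, 201, 234, 255, 255, 255, 255, 218, 202, 201, 199, 202, 207, 144, 226, 255, 255, 207, 90, 79, 78, 82, 78]
272 cols 262..306 [71, 72, 67, 71, 185, 241, 255, 255, 255, 216, 202, 200, 200, 202, 201, 203, 204, 202, 201, 201, 202, 201, 198, 234, 255, 255, 255, 255, 219, 203, 201, 199, 204, 192, 150, 238, 255, 255, 193, 68, 75, 73, 78, 78]
276 cols 262..306 [72, 70, 71, 60, 182, 237, 255, 255, 255, 216, 203, 204, 204, 205, 204, 204, 203, 201, 201, 200, 202, 202, 201, 235, 255, 255, 211, 193, 197, 204, 200, 200, 205, 191, 158, 242, 255, 255, 191, 66, 77, 77, 79, 74]
```

```bash
python3 -m crank '{"dr":[[0,0,0],[0,0,0],[0,0,0],[0,0,0],[0,0,0],[0,0,0]],"travel":[[-0.04,-0.44,-0.65],[-0.04,-0.44,-0.65],[-0.03,-0.44,-0.65],[0,0,0],[0,0,0],[0,0,0]],"hand":[0,0,0,-0.5,-1,-1]}' 30
python3 -m crank '{"dr":[[0,0,0],[0,0,0],[0,0,0],[0,0,0],[0,0,0],[0,0,0]],"travel":[[0,0,0],[0,0,0],[0,0,0],[0,0,0],[0,0,0],[0,0,0]],"hand":[-1,-1,-1,-1,-1,-1]}' 50
python3 chk.py '[.5902,-.2406,.0681]' -.1448 | head -1
python3 -m crank '{"dr":[[0,0,0],[0,0,0],[0,0,0],[0,0,0],[0,0,0],[0,0,0],[0,0,0],[0,0,0]],"travel":[[0.04,0.28,0.41],[0.08,0.57,0.82],[0.08,0.57,0.82],[0.08,0.57,0.82],[0.08,0.57,0.82],[0.08,0.57,0.82],[0,0,0],[0,0,0]],"hand":[-1,-1,-1,-1,-1,-1,-1,-1]}'
```

```text
t: 15.17
position: [0.5949, -0.2201, 0.0962]
ee_rot: [0.951, -0.069, -0.02, 0.3]
contact_force: [0.1, 0.1, 1.0]
opening: 0.0284
t: 15.67
position: [0.5947, -0.2201, 0.0955]
ee_rot: [0.951, -0.069, -0.021, 0.3]
contact_force: [0.8, 4.5, 5.9]
opening: 0.0099
tcp in bore frame [0.0014 0.0014 0.0344]
t: 16.33
position: [0.6053, -0.1416, 0.2079]
ee_rot: [0.951, -0.069, -0.021, 0.3]
contact_force: [-0.6, 0.0, -1.6]
opening: 0.0098
```

```bash
python3 -m crank '{"dr":[[0.962,-0.14,0],[0.962,-0.14,0],[0.962,-0.14,0],[0.962,-0.14,0],[0.962,-0.14,0],[0.962,-0.14,0],[0,0,0.47],[0,0,0]],"travel":[[-0.1,0.7,0],[-0.1,0.8,0],[-0.1,0.9,0],[-0.1,0.9,0],[-0.1,0.9,0],[-0.1,0.9,0],[-0.1,0.9,0],[0,1,0]],"hand":[-1,-1,-1,-1,-1,-1,-1,-1]}'
python3 -m crank '{"dr":[[0,0,0],[0,0,0],[0,0,0],[0,0,0],[0,0,0],[0,0,0],[0,0,0],[0,0,0]],"travel":[[0,1,-0.2],[0,1,-0.4],[0,1,-0.6],[0,1,-0.6],[0,1,-0.6],[0,0.45,-0.4],[0,0,0],[0,0,0]],"hand":[-1,-1,-1,-1,-1,-1,-1,-1]}'
cat > rel.py <<'E'
import cv2,sys
from h import *
st=env.state();save('wrist',sys.argv[1]);W=cam('wrist',st)
print(st['t'],np.round(st['position'],4),R.from_quat(st['ee_rot']).as_matrix()[:,0].round(3),np.round(st['contact_force'],1))
i=cv2.imread(f'pics/{sys.argv[1]}.png')
Tr=R.from_quat(st['ee_rot'])
print('plate bottom far edge px',[proj(W,np.array(st['position'])+Tr.apply([.03,y,.089]))[0].round(1) for y in(-.005,.005)])
cv2.imwrite(f'pics/{sys.argv[1]}c.png',cv2.resize(i[60:310,180:380],None,fx=2.4*1.0,fy=2.4,interpolation=cv2.INTER_CUBIC))
E
python3 rel.py w8
```

```text
t: 17.0
position: [0.5855, 0.0304, 0.2054]
ee_rot: [0.999, -0.049, -0.002, 0.001]
contact_force: [0.8, 1.1, -2.2]
opening: 0.0097
t: 17.67
position: [0.5866, 0.1678, 0.1358]
ee_rot: [0.999, -0.048, -0.002, 0.001]
contact_force: [0.2, -0.1, -0.4]
opening: 0.0096
17.6667 [0.5866 0.1678 0.1358] [ 0.995 -0.095 -0.003] [ 0.2 -0.1 -0.4]
plate bottom far edge px [array([274.7, 186.6]), array([286.9, 186.6])]
```

View pics/w8c.png

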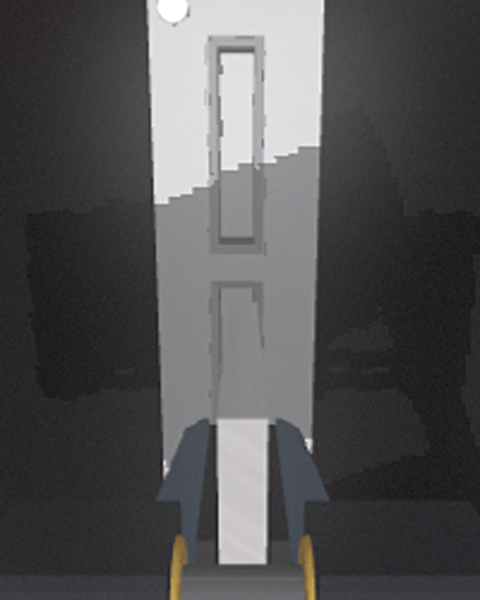

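```bash
python3 -m crank '{"dr":[[0,0,0],[0,0,0],[0,0,0],[0,0,0],[0,0,0]],"travel":[[-0.06,0.07,0],[0,0,-0.25],[0,0,-0.25],[0,0,-0.15],[0,0,0]],"hand":[-1,-1,-1,-1,-1]}'
python3 -m crank '{"dr":[[0,0,0],[0,0,0],[0,0,0],[0,0,0],[0,0,0]],"travel":[[0,0,-0.2],[0,0,-0.1],[0,0,0],[0,0,0],[0,0,0]],"hand":[-1,-1,-1,-1,-1]}'
```

```text
t: 18.13
position: [0.5852, 0.1699, 0.1198]
ee_rot: [0.999, -0.048, -0.001, 0.0]
contact_force: [-0.4, 0.2, -1.8]
opening: 0.0098
t: 18.55
position: [0.5861, 0.1707, 0.1136]
ee_rot: [0.999, -0.048, 0.0, -0.0]
contact_force: [0.4, -0.7, -1.8]
opening: 0.0099
```

```bash
python3 -m crank '{"dr":[[0,0,0],[0,0,0],[0,0,0],[0,0,0],[0,0,0]],"travel":[[0,0,-0.2],[0,0,-0.2],[0,0,-0.1],[0,0,0],[0,0,0]],"hand":[-1,-1,-1,-1,-1]}'
python3 -m crank '{"dr":[[0,0,0],[0,0,0],[0,0,0]],"travel":[[0,0,-0.1],[0,0,0],[0,0,0]],"hand":[-1,-1,-1]}'
```

```text
t: 18.97
position: [0.5857, 0.1706, 0.1006]
ee_rot: [0.999, -0.048, -0.0, 0.0]
contact_force: [0.1, 0.0, -1.8]
opening: 0.0098
t: 19.22
position: [0.5864, 0.1707, 0.0993]
ee_rot: [0.999, -0.048, 0.001, -0.0]
contact_force: [-0.2, 0.5, 3.3]
opening: 0.0101
```

```bash
python3 -m crank '{"dr":[[0,0,0],[0,0,0],[0,0,0],[0,0,0],[0,0,0],[0,0,0],[0,0,0],[0,0,0]],"travel":[[0,0,0],[0,0,0],[0,0,0],[0,0,0.5],[0,0,1],[0,0,1],[0,0,1],[0,0,1]],"hand":[-0.5,-0.3,0,0,0,0,0,0]}'
python3 -c "
from h import *
print(onz(cam('scene'),(361.2,248.9),0),onz(cam('top'),(324.6,165.5),0.04))"
python3 -m crank '{"dr":[[0,0,0],[0,0,0],[0,0,-0.24],[0,0,-0.23],[0,0,0],[0,0,0],[0,0,0],[0,0,0]],"travel":[[0.2,-0.8,1],[0.2,-1,0.5],[0.2,-1,0],[0.2,-1,0],[0.2,-1,0],[0.2,-1,0],[0.2,-1,0],[0.2,-1,0]],"hand":[0,0,0,0,0,0,0,0]}'
```

```text
t: 19.88
position: [0.5857, 0.1705, 0.2119]
ee_rot: [0.999, -0.048, -0.0, 0.0]
contact_force: [0.3, -0.9, -0.0]
opening: 0.0455
[ 0.74062082 -0.10823071  0.        ] [ 0.71440764 -0.09101557  0.04      ]
t: 20.55
position: [0.626, -0.0257, 0.2483]
ee_rot: [0.997, -0.072, -0.0, 0.0]
contact_force: [0.5, 0.1, -0.5]
opening: 0.0458
```

```bash
python3 -m crank '{"dr":[[-0.962,0.14,0],[-0.962,0.14,0],[-0.962,0.14,0],[-0.962,0.14,0],[-0.962,0.14,0],[-0.962,0.14,0],[0,0,0],[0,0,0]],"travel":[[0.3,-1,0],[0.3,-1,-0.4],[0.3,-1,-0.6],[0.3,-1,-0.8],[0.3,-1,-0.8],[0.3,-1,-0.8],[0.24,-0.9,-0.7],[0,0,0]],"hand":[0,0,0,0,0,0,0,0]}'
python3 -m crank '{"dr":[[0,0,0],[0,0,0]],"travel":[[0,0,0],[0,0,0]],"hand":[0,0]}'
python3 rel.py w9; python3 chk.py '[.6694,-.2522,.0681]' -.1448
python3 - <<'E'
import cv2
g=cv2.cvtColor(cv2.imread('pics/w9.png'),cv2.COLOR_BGR2GRAY)
for c in (276,280):print(c,'rows180..300',g[180:300:2,c].tolist())
for r in (215,240,272):print(r,'cols 262..306',g[r,262:306].tolist())
E
```

```text
t: 21.22
position: [0.6751, -0.1989, 0.1398]
ee_rot: [0.951, -0.068, -0.027, 0.3]
contact_force: [-0.6, -0.8, -1.4]
opening: 0.0453
t: 21.38
position: [0.6772, -0.1968, 0.1467]
ee_rot: [0.951, -0.069, -0.021, 0.3]
contact_force: [0.3, -0.4, 0.3]
opening: 0.0452
21.3833 [ 0.6772 -0.1968  0.1467] [ 0.989 -0.145  0.001] [ 0.3 -0.4  0.3]
plate bottom far edge px [array([274.4, 186.7]), array([286.6, 186.7])]
tcp in bore frame [-0.      0.0006  0.0972]
tool axes in plate frame
 [[ 1.    -0.002  0.002]
 [-0.002 -1.     0.001]
 [ 0.002 -0.001 -1.   ]]
shift to grasp, units [-0.211  -1.4541 -2.0595]
expect bore px [[286.8906 218.6834]] top front corners [[288.7143 201.5901]
 [288.1508 281.18  ]]
276 rows180..300 [163, 162, 163, 162, 162, 164, 163, 164, 164, 166, 164, 164, 186, 214, 214, 216, 218, 216, 216, 213, 214, 216, 215, 214, 213, 214, 214, 216, 220, 217, 216, 218, 220, 215, 215, 217, 219, 218, 214, 220, 217, 217, 218, 217, 217, 217, 218, 221, 219, 218, 255, 255, 255, 255, 255, 255, 255, 255, 105, 115]
280 rows180..300 [165, 164, 163, 165, 164, 165, 164, 166, 166, 166, 165, 166, 186, 21
[... 225 characters left out ...]
8, 115]
215 cols 262..306 [85, 76, 170, 199, 219, 219, 219, 212, 212, 211, 212, 215, 215, 216, 215, 216, 217, 217, 218, 219, 217, 198, 254, 255, 255, 255, 234, 212, 213, 214, 217, 220, 221, 188, 197, 255, 255, 255, 169, 91, 97, 98, 96, 98]
240 cols 262..306 [90, 85, 88, 184, 212, 219, 219, 218, 220, 219, 218, 217, 215, 215, 216, 217, 217, 217, 218, 219, 221, 205, 226, 156, 123, 126, 133, 170, 211, 215, 216, 218, 219, 171, 233, 255, 255, 231, 110, 96, 94, 98, 97, 96]
272 cols 262..306 [91, 90, 87, 125, 235, 255, 255, 255, 232, 217, 219, 220, 219, 218, 218, 217, 218, 216, 217, 217, 217, 200, 255, 255, 255, 246, 215, 211, 215, 215, 214, 218, 205, 165, 255, 255, 255, 210, 86, 94, 96, 95, 96, 93]
```

```bash
python3 -m crank '{"dr":[[0,0,0],[0,0,0],[0,0,0],[0,0,0],[0,0,0],[0,0,0]],"travel":[[-0.07,-0.46,-0.7],[-0.07,-0.46,-0.7],[-0.06,-0.45,-0.7],[0,0,0],[0,0,0],[0,0,0]],"hand":[0,0,0,-0.5,-1,-1]}' 30
python3 -m crank '{"dr":[[0,0,0],[0,0,0],[0,0,0],[0,0,0],[0,0,0],[0,0,0]],"travel":[[0,0,0],[0,0,0],[0,0,0],[0,0,0],[0,0,0],[0,0,0]],"hand":[-1,-1,-1,-1,-1,-1]}' 50
python3 -m crank '{"dr":[[0,0,0],[0,0,0],[0,0,0],[0,0,0],[0,0,0],[0,0,0],[0,0,0],[0,0,0]],"travel":[[0.04,0.28,0.41],[0.08,0.57,0.82],[0.08,0.57,0.82],[0.08,0.57,0.82],[0.08,0.57,0.82],[0.08,0.57,0.82],[0,0,0],[0,0,0]],"hand":[-1,-1,-1,-1,-1,-1,-1,-1]}'
```

```text
t: 21.93
position: [0.6731, -0.2306, 0.0956]
ee_rot: [0.951, -0.069, -0.02, 0.3]
contact_force: [1.3, -0.0, 0.2]
opening: 0.028
t: 22.43
position: [0.6727, -0.2307, 0.0948]
ee_rot: [0.951, -0.069, -0.021, 0.3]
contact_force: [0.3, 4.3, 5.8]
opening: 0.0097
t: 23.1
position: [0.6833, -0.152, 0.2067]
ee_rot: [0.951, -0.069, -0.021, 0.299]
contact_force: [0.3, 1.2, -2.9]
opening: 0.0098
```

```bash
python3 -m crank '{"dr":[[0.962,-0.14,0],[0.962,-0.14,0],[0.962,-0.14,0],[0.962,-0.14,0],[0.962,-0.14,0],[0.962,-0.14,0],[0,0,0.47],[0,0,0]],"travel":[[-0.1,0.7,0],[-0.1,0.8,0],[-0.1,0.9,0],[-0.1,0.9,0],[-0.1,0.9,0],[-0.1,0.9,0],[-0.1,0.9,0],[0,1,0]],"hand":[-1,-1,-1,-1,-1,-1,-1,-1]}'
python3 -m crank '{"dr":[[0,0,0],[0,0,0],[0,0,0],[0,0,0],[0,0,0],[0,0,0],[0,0,0],[0,0,0]],"travel":[[0,1,-0.2],[0,1,-0.4],[0,1,-0.6],[0,1,-0.6],[0,1,-0.6],[0,0.55,-0.4],[0,0,0],[0,0,0]],"hand":[-1,-1,-1,-1,-1,-1,-1,-1]}'
python3 rel.py w10
```

```text
t: 23.77
position: [0.6636, 0.0194, 0.204]
ee_rot: [0.999, -0.05, -0.002, 0.001]
contact_force: [0.7, -0.3, -1.4]
opening: 0.0103
t: 24.43
position: [0.6645, 0.16, 0.1343]
ee_rot: [0.999, -0.047, -0.002, 0.001]
contact_force: [-0.5, -0.5, -2.7]
opening: 0.0096
24.4333 [0.6645 0.16   0.1343] [ 0.995 -0.095 -0.003] [-0.5 -0.5 -2.7]
plate bottom far edge px [array([274.7, 186.6]), array([286.9, 186.6])]
```

View pics/w10c.png

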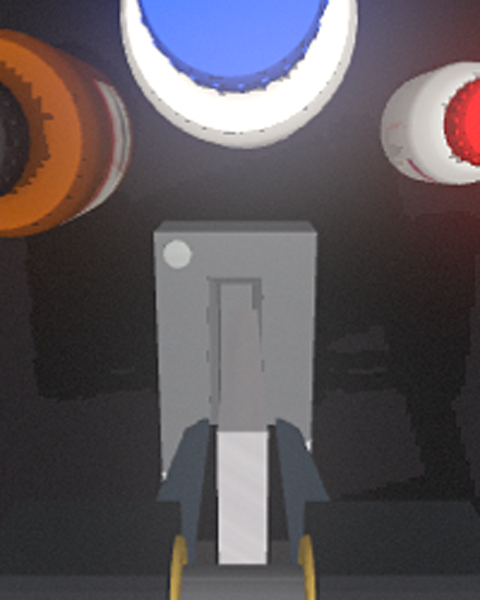

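```bash
python3 -m crank '{"dr":[[0,0,0],[0,0,0],[0,0,0],[0,0,0],[0,0,0]],"travel":[[-0.03,0.085,0],[0,0,-0.25],[0,0,-0.2],[0,0,-0.15],[0,0,0]],"hand":[-1,-1,-1,-1,-1]}'
python3 -m crank '{"dr":[[0,0,0],[0,0,0],[0,0,0],[0,0,0],[0,0,0]],"travel":[[0,0,-0.15],[0,0,-0.15],[0,0,0],[0,0,0],[0,0,0]],"hand":[-1,-1,-1,-1,-1]}'
```

```text
t: 24.9
position: [0.6651, 0.1621, 0.1234]
ee_rot: [0.999, -0.048, 0.001, 0.0]
contact_force: [-1.3, -1.9, 7.5]
opening: 0.0097
t: 25.32
position: [0.6694, 0.1624, 0.1161]
ee_rot: [0.999, -0.048, 0.006, -0.001]
contact_force: [6.8, -0.5, 3.0]
opening: 0.01
```

```bash
python3 -m crank '{"dr":[[0,0,0],[0,0,0]],"travel":[[0,0,0],[0,0,0]],"hand":[-1,-1]}'; python3 rel.py w11
```

```text
t: 25.48
position: [0.6694, 0.1625, 0.1162]
ee_rot: [0.999, -0.048, 0.006, -0.001]
contact_force: [7.1, -0.7, 1.5]
opening: 0.0096
25.4833 [0.6694 0.1625 0.1162] [ 0.995 -0.096  0.012] [ 7.1 -0.7  1.5]
plate bottom far edge px [array([274.7, 186.6]), array([286.9, 186.6])]
```

View pics/w11c.png

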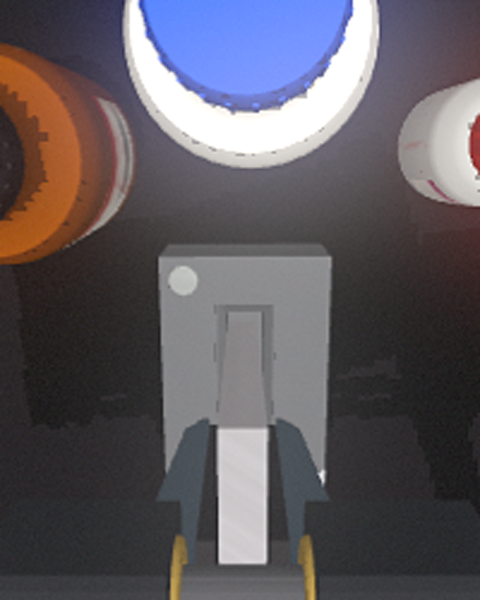

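```bash
python3 -m crank '{"dr":[[0,0,0],[0,0,0],[0,0,0],[0,0,0]],"travel":[[0.12,-0.01,0],[0,0,0],[0,0,0],[0,0,0]],"hand":[-1,-1,-1,-1]}'
python3 -m crank '{"dr":[[0,0,0],[0,0,0],[0,0,0]],"travel":[[0.08,-0.01,0],[0,0,0],[0,0,0]],"hand":[-1,-1,-1]}'
```

```text
t: 25.87
position: [0.67, 0.1624, 0.1147]
ee_rot: [0.999, -0.048, 0.003, -0.0]
contact_force: [5.7, -0.0, 0.1]
opening: 0.0093
t: 26.12
position: [0.6704, 0.1623, 0.1138]
ee_rot: [0.999, -0.048, 0.001, 0.0]
contact_force: [4.7, -0.7, -0.5]
opening: 0.0101
```

```bash
python3 -m crank '{"dr":[[0,0,0],[0,0,0],[0,0,0],[0,0,0]],"travel":[[0.08,-0.01,0],[0,0,0],[0,0,-0.05],[0,0,0]],"hand":[-1,-1,-1,-1]}'
python3 -m crank '{"dr":[[0,0,0],[0,0,0],[0,0,0],[0,0,0]],"travel":[[0,0,-0.15],[0,0,-0.1],[0,0,0],[0,0,0]],"hand":[-1,-1,-1,-1]}'
```

```text
t: 26.45
position: [0.6708, 0.1622, 0.1117]
ee_rot: [0.999, -0.048, -0.001, 0.0]
contact_force: [2.2, 0.6, -1.3]
opening: 0.0099
t: 26.78
position: [0.6709, 0.1622, 0.1054]
ee_rot: [0.999, -0.048, -0.001, 0.0]
contact_force: [0.1, -0.6, -2.5]
opening: 0.0098
```

```bash
python3 -m crank '{"dr":[[0,0,0],[0,0,0],[0,0,0],[0,0,0]],"travel":[[0,0,-0.15],[0,0,-0.05],[0,0,0],[0,0,0]],"hand":[-1,-1,-1,-1]}'
python3 -m crank '{"dr":[[0,0,0],[0,0,0],[0,0,0]],"travel":[[0,0,-0.1],[0,0,0],[0,0,0]],"hand":[-1,-1,-1]}'
```

```text
t: 27.12
position: [0.6713, 0.1622, 0.1009]
ee_rot: [0.999, -0.048, -0.001, 0.0]
contact_force: [0.6, 0.1, -2.8]
opening: 0.0098
t: 27.37
position: [0.6719, 0.1623, 0.0995]
ee_rot: [0.999, -0.048, 0.0, -0.0]
contact_force: [-0.8, -0.7, 2.3]
opening: 0.0099
```

```bash
python3 -m crank '{"dr":[[0,0,0],[0,0,0],[0,0,0],[0,0,0],[0,0,0],[0,0,0],[0,0,0],[0,0,0]],"travel":[[0,0,0],[0,0,0],[0,0,0],[0,0,0.5],[0,0,1],[0,0,1],[0,0,1],[0,0,1]],"hand":[-0.5,-0.3,0,0,0,0,0,0]}'
python3 -m crank '{"dr":[[0,0,0],[0,0,0],[0,0,0],[0,0,0],[0,0,0],[0,0,0],[0,0,0],[0,0,0]],"travel":[[-0.9,-0.6,1],[-0.9,-0.6,1],[-0.9,-0.6,1],[-0.9,-0.6,1],[-0.9,-0.6,0.6],[-0.9,-0.6,0],[-0.2,0,0],[0,0,0]],"hand":[0,0,0,0,0,0,0,0]}'
python3 w.py w12 bore_near bore_mid bore_far gauge_centre go_tip nogo_tip
python3 -c "
import cv2;i=cv2.imread('pics/w12.png')[0:300,120:480];cv2.imwrite('pics/w12c.png',cv2.resize(i,None,fx=2.2,fy=2,interpolation=cv2.INTER_CUBIC))"
```

```text
t: 28.03
position: [0.6717, 0.1622, 0.2134]
ee_rot: [0.999, -0.048, 0.0, -0.0]
contact_force: [-0.3, -0.2, -0.0]
opening: 0.0459
t: 28.7
position: [0.5304, 0.0718, 0.3281]
ee_rot: [0.999, -0.048, 0.001, -0.0]
contact_force: [0.0, -0.0, 0.2]
opening: 0.0455
28.7 [0.5304 0.0718 0.3281] [[0.995, -0.097, 0.002], [-0.097, -0.995, 0.0], [0.002, -0.001, -1.0]] [0.11 0.21 1.47 0.   1.46 1.78] 0.04550082665045137
cam (array([0.6131, 0.064 , 0.4854]), array([-0.2819,  0.0291, -0.959 ])) 307.3083357360953
bore_near [207.7 204.5] 0.62 [[0.4936, 0.1931], [0.4999, 0.1863], [0.5092, 0.1763]]
bore_near [212.8 147.1] 0.16 [[0.5824, 0.1706], [0.584, 0.165], [0.5864, 0.1567]]
bore_mid [201.8 147.3] 0.86 [[0.5837, 0.1873], [0.5853, 0.1808], [0.5876, 0.1712]]
bore_far [200.4  83.3] 0.69 [[0.6734, 0.1741], [0.6703, 0.1683], [0.6656, 0.1598]]
bore_far [105.2 249. ] 0.67 [[0.4333, 0.3783], [0.4428, 0.3618], [0.4568, 0.3373]]
gauge_centre [342.8 190.5] 0.72 [[0.4959, -0.0237], [0.5021, -0.0191], [0.5112, -0.0122]]
go_tip [345.5 156. ] 0.9 [[0.5497, -0.0298], [0.5531, -0.0249], [0.558, -0.0176]]
go_tip [343.1 223.3] 0.71 [[0.4409, -0.0221], [0.45, -0.0176], [0.4634, -0.0109]]
nogo_tip [341.5 222.4] 0.72 [[0.4428, -0.0196], [0.4517, -0.0152], [0.465, -0.0087]]
nogo_tip [208.4  88. ] 0.44 [[0.6661, 0.1637], [0.6633, 0.1584], [0.6592, 0.1507]]
```

View pics/w12.png

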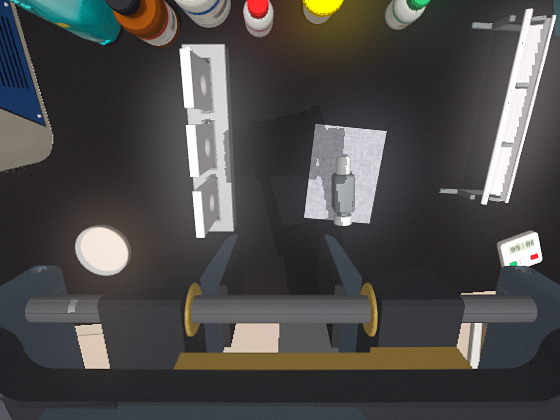

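All three plates stand in their slots. The gauge was knocked about 3 cm toward the robot: its centre is now near px (343,190), about (0.497,−0.022), still on the mat. I'll grasp it there.

```bash
python3 -m crank '{"dr":[[0,0,0],[0,0,0],[0,0,0],[0,0,0],[0,0,0],[0,0,0],[0,0,0],[0,0,0]],"travel":[[-0.34,-0.97,-1],[-0.34,-0.95,-1],[-0.33,-0.95,-1],[-0.33,-0.9,-1],[0,0,-1],[0,0,-1],[0,0,-1],[0,0,-1]],"hand":[0.4,0.4,0.4,0.4,0.4,0.4,0.4,0.4]}'
python3 w.py w13 gauge_centre go_tip nogo_tip
```

```text
t: 29.72
position: [0.4985, -0.0221, 0.1249]
ee_rot: [0.999, -0.048, -0.0, 0.0]
contact_force: [1.5, 0.5, -0.8]
opening: 0.0639
29.7167 [ 0.4985 -0.0221  0.1249] [[0.995, -0.096, -0.0], [-0.096, -0.995, -0.0], [-0.0, 0.0, -1.0]] [-0.07  0.29  1.89 -0.    0.96  1.6 ] 0.0639454787933076
cam (array([ 0.5816, -0.0298,  0.282 ]), array([-0.2842,  0.0285, -0.9583])) 307.3083357360953
gauge_centre [ 56.2 134.5] 0.75 [[0.5872, 0.1646], [0.5866, 0.1467], [0.5859, 0.1203]]
gauge_centre [279.3 216.1] 0.62 [[0.4951, -0.0205], [0.503, -0.0213], [0.5148, -0.0226]]
go_tip [279.7 154.3] 0.68 [[0.5516, -0.0263], [0.5543, -0.0266], [0.5584, -0.0271]]
nogo_tip [285.5 266.6] 0.91 [[0.4428, -0.0215], [0.4556, -0.0223], [0.4744, -0.0234]]
```

```bash
python3 -m crank '{"dr":[[0,0,0],[0,0,0],[0,0,0],[0,0,0],[0,0,0],[0,0,0],[0,0,0],[0,0,0]],"travel":[[-0.05,0,-0.9],[0,0,-0.9],[0,0,-0.9],[0,0,-0.9],[0,0,-0.4],[0,0,0],[0,0,0],[0,0,0]],"hand":[0.4,0.4,0.4,0.4,0.4,0.4,0.4,0.4]}'
python3 -m crank '{"dr":[[0,0,0]],"travel":[[0,0,0]],"hand":[0.4]}'
```

```text
t: 30.58
position: [0.4986, -0.0221, 0.0278]
ee_rot: [0.999, -0.048, 0.002, 0.0]
contact_force: [-0.3, 0.2, 0.0]
opening: 0.0639
t: 30.67
position: [0.4983, -0.0221, 0.0278]
ee_rot: [0.999, -0.048, 0.002, 0.0]
contact_force: [0.4, -0.6, -0.8]
opening: 0.064
```

```bash
python3 -m crank '{"dr":[[0,0,0],[0,0,0],[0,0,0]],"travel":[[-0.03,0,-0.28],[0,0,0],[0,0,0]],"hand":[0.4,0.4,0.4]}' 40
python3 -m crank '{"dr":[[0,0,0],[0,0,0],[0,0,0],[0,0,0],[0,0,0],[0,0,0],[0,0,0],[0,0,0]],"travel":[[0,0,0],[0,0,0],[0,0,0],[0,0,0],[0,0,0],[0,0,0],[0,0,0],[0,0,0]],"hand":[0,-0.2,-0.4,-0.6,-1,-1,-1,-1]}' 40
python3 w.py w14 | head -1
```

```text
t: 30.92
position: [0.4959, -0.022, 0.0192]
ee_rot: [0.999, -0.048, -0.0, 0.0]
contact_force: [0.8, 0.3, -0.0]
opening: 0.064
t: 31.58
position: [0.4963, -0.022, 0.0193]
ee_rot: [0.999, -0.048, 0.0, 0.0]
contact_force: [0.7, 0.5, 0.9]
opening: 0.0317
31.5833 [ 0.4963 -0.022   0.0193] [[0.995, -0.096, 0.0], [-0.096, -0.995, -0.0], [0.0, 0.0, -1.0]] [-0.07  0.43  2.01 -0.    0.7   1.6 ] 0.03173930096646611
```

```bash
python3 -m crank '{"dr":[[0,0,0],[0,0,0],[0,0,0],[0,0,0],[0,0,0],[0,0,1],[0,0,1],[0,0,1]],"travel":[[0,0,0.3],[0,0,0.9],[0,0,1],[0,0,1],[0,0,1],[0,0.3,0],[0,0.4,0],[0,0.4,0]],"hand":[-1,-1,-1,-1,-1,-1,-1,-1]}'
python3 -m crank '{"dr":[[0,0,1],[0,0,1],[0,0,1],[0,0,1],[0,0,1],[0,0,1],[0,0,1],[0,0,1]],"travel":[[0,0.4,0],[0,0.4,0],[0,0.4,0],[0,0.4,0],[0,0.4,0],[0,0.4,0],[0,0.4,0],[0,0.4,0]],"hand":[-1,-1,-1,-1,-1,-1,-1,-1]}'
python3 -m crank '{"dr":[[0,0,1],[0,0,1],[0,0,1],[0,0,1],[0,0,0.02],[0,0,0],[0,0,0],[0,0,0]],"travel":[[0.15,0.4,0],[0,0,0],[0,0,-0.6],[0,0,-0.8],[0,0,-0.8],[0,0,-0.2],[0,0,0],[0,0,0]],"hand":[-1,-1,-1,-1,-1,-1,-1,-1]}'
python3 w.py w15
```

```text
t: 32.3
position: [0.4959, 0.0056, 0.1251]
ee_rot: [0.994, 0.111, 0.0, 0.0]
contact_force: [-0.5, -0.3, -2.5]
opening: 0.0315
t: 32.97
position: [0.4956, 0.0858, 0.1243]
ee_rot: [0.862, 0.506, -0.0, -0.0]
contact_force: [0.4, 1.2, -2.3]
opening: 0.0317
t: 33.63
position: [0.5002, 0.0955, 0.0647]
ee_rot: [0.74, 0.673, 0.0, 0.0]
contact_force: [0.3, -0.2, -1.4]
opening: 0.0321
33.6333 [0.5002 0.0955 0.0647] [[0.094, 0.996, 0.0], [0.996, -0.094, -0.0], [0.0, 0.0, -1.0]] [ 0.17  0.38  1.94 -0.    0.82  0.26] 0.03212895447085367
cam (array([0.508 , 0.1788, 0.2218]), array([-0.0283, -0.285 , -0.9581])) 307.3083357360953
```

View pics/w15.png

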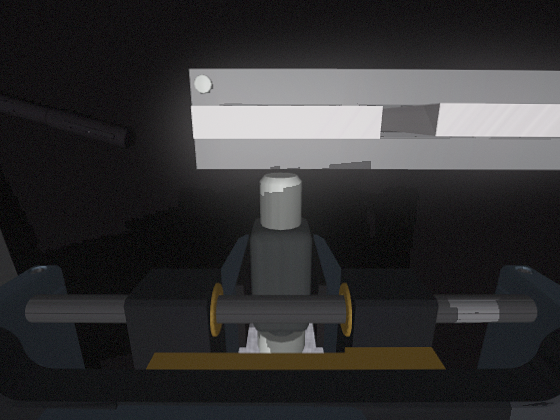

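The view is very useful. The near plate's top spans cols 192–381 (centre about 286.5) and the plug's axis is at col 281, so the gauge must go about 1.7 mm in +x. I'll refine the edges numerically.

```bash
cat > al.py <<'E'
import sys
from h import *
n=sys.argv[1];st=env.state();f=save('wrist',n);g=cv2.cvtColor(f,cv2.COLOR_RGB2GRAY).astype(float)
print(np.round(st['position'],4),np.round(st['contact_force'],1),R.from_quat(st['ee_rot']).as_matrix()[:,0].round(3))
def runs(r,lo,hi,a=100,b=460):
    m=(g[r]>=lo)&(g[r]<=hi);m[:a]=0;m[b:]=0;d=np.diff(m.astype(int));s=np.where(d==1)[0]+1;e=np.where(d==-1)[0]
    return [(int(x),int(y)) for x,y in zip(s,e) if y-x>25]
for r in range(90,145,6):print(r,'bright',runs(r,200,255,0,560))
for r in range(185,225,8):print(r,'plug',runs(r,75,255,240,330))
for r in (235,250,262):print(r,'handle',np.round(g[r,244:320:3]).astype(int).tolist())
c=285;print('col285 rows 90..180',g[90:184:2,285].astype(int).tolist())
E
python3 al.py w16
```

```text
[0.5007 0.0955 0.0652] [-0.7  1.3 -2.6] [0.094 0.996 0.   ]
90 bright []
96 bright []
102 bright []
108 bright [(191, 379)]
114 bright [(191, 379)]
120 bright [(192, 378)]
126 bright [(192, 378)]
132 bright [(192, 378)]
138 bright [(193, 377)]
144 bright []
185 plug [(260, 301)]
193 plug [(260, 300)]
201 plug [(260, 300)]
209 plug [(261, 300)]
217 plug [(261, 300)]
235 handle [31, 42, 34, 51, 54, 55, 54, 53, 58, 58, 55, 59, 55, 56, 58, 58, 55, 56, 53, 56, 54, 52, 39, 31, 42, 28]
250 handle [36, 23, 39, 54, 59, 64, 61, 59, 64, 59, 62, 66, 62, 62, 64, 61, 61, 63, 64, 63, 59, 54, 48, 24, 26, 41]
262 handle [27, 24, 25, 56, 59, 61, 61, 61, 59, 61, 63, 61, 63, 61, 61, 62, 62, 62, 61, 60, 60, 52, 46, 24, 20, 19]
col285 rows 90..180 [161, 160, 161, 160, 161, 161, 162, 153, 203, 220, 220, 220, 219, 220, 220, 220, 220, 219, 221, 220, 220, 220, 220, 220, 220, 161, 163, 160, 161, 161, 160, 159, 161, 158, 158, 155, 158, 158, 156, 157, 62, 71, 90, 88, 174, 180, 191]
```

```bash
python3 -m crank '{"dr":[[0,0,0],[0,0,0],[0,0,0],[0,0,0],[0,0,0],[0,0,0]],"travel":[[0.06,-0.005,0],[0.03,0.3,0],[0.03,0.3,0],[0.03,0.3,0],[0,0,0],[0,0,0]],"hand":[-1,-1,-1,-1,-1,-1]}'
python3 -m crank '{"dr":[[0,0,0],[0,0,0],[0,0,0],[0,0,0]],"travel":[[0.02,0.15,0],[0.02,0.15,0],[0,0,0],[0,0,0]],"hand":[-1,-1,-1,-1]}'
```

```text
t: 34.23
position: [0.5037, 0.1185, 0.0642]
ee_rot: [0.739, 0.674, 0.0, 0.0]
contact_force: [-0.0, 0.5, -2.5]
opening: 0.0318
t: 34.57
position: [0.5047, 0.1254, 0.0642]
ee_rot: [0.739, 0.673, -0.0, 0.0]
contact_force: [-1.1, -0.0, -2.6]
opening: 0.032
```

```bash
python3 -m crank '{"dr":[[0,0,0],[0,0,0],[0,0,0],[0,0,0],[0,0,0]],"travel":[[0.02,0.2,0],[0.02,0.2,0],[0.01,0.1,0],[0,0,0],[0,0,0]],"hand":[-1,-1,-1,-1,-1]}'
python3 -m crank '{"dr":[[0,0,0],[0,0,0],[0,0,0],[0,0,0]],"travel":[[0.01,0.08,0],[0.01,0.06,0],[0,0,0],[0,0,0]],"hand":[-1,-1,-1,-1]}'
python3 al.py w17 | head -1
```

```text
t: 34.98
position: [0.5059, 0.138, 0.0642]
ee_rot: [0.739, 0.673, -0.0, 0.0]
contact_force: [1.6, 0.7, -2.3]
opening: 0.0316
t: 35.32
position: [0.5064, 0.1413, 0.0642]
ee_rot: [0.739, 0.673, 0.0, 0.0]
contact_force: [-0.4, -0.2, -2.6]
opening: 0.0319
[0.5064 0.1413 0.0642] [-0.4 -0.2 -2.6] [ 0.093  0.996 -0.   ]
```

```bash
python3 -m crank '{"dr":[[0,0,0],[0,0,0],[0,0,0],[0,0,0]],"travel":[[0,0.06,0],[0.01,0.06,0],[0,0,0],[0,0,0]],"hand":[-1,-1,-1,-1]}'
python3 -m crank '{"dr":[[0,0,0],[0,0,0],[0,0,0],[0,0,0]],"travel":[[0,0.04,0],[0,0.04,0],[0,0,0],[0,0,0]],"hand":[-1,-1,-1,-1]}'
python3 al.py w18 | grep -v plug
```

```text
t: 35.7
position: [0.5067, 0.1443, 0.0642]
ee_rot: [0.739, 0.673, -0.0, 0.0]
contact_force: [0.2, -0.8, -2.2]
opening: 0.0316
t: 36.03
position: [0.5067, 0.1455, 0.0645]
ee_rot: [0.739, 0.673, -0.0, 0.001]
contact_force: [-0.2, -4.1, 1.4]
opening: 0.0321
[0.5067 0.1455 0.0645] [-0.2 -4.1  1.4] [ 0.093  0.996 -0.002]
90 bright []
96 bright []
102 bright []
108 bright []
114 bright []
120 bright []
126 bright []
132 bright []
138 bright []
144 bright []
235 handle [216, 217, 216, 217, 219, 216, 213, 217, 216, 217, 214, 214, 214, 213, 215, 219, 215, 215, 216, 214, 217, 216, 213, 212, 212, 213]
250 handle [218, 216, 213, 215, 216, 216, 216, 214, 213, 214, 214, 219, 215, 214, 215, 214, 216, 217, 213, 212, 212, 210, 210, 211, 211, 214]
262 handle [81, 78, 84, 110, 117, 122, 122, 120, 120, 120, 123, 120, 120, 118, 120, 121, 121, 120, 118, 117, 116, 110, 98, 64, 66, 62]
col285 rows 90..180 [41, 47, 42, 47, 46, 46, 47, 47, 49, 53, 51, 51, 54, 53, 55, 60, 58, 60, 63, 59, 65, 66, 69, 68, 68, 74, 71, 76, 76, 80, 81, 82, 111, 108, 107, 235, 227, 227, 225, 151, 154, 151, 140, 138, 231, 255, 255]
```

```bash
python3 -m crank '{"dr":[[0,0,0],[0,0,0],[0,0,0],[0,0,0],[0,0,0]],"travel":[[0,0.04,0],[0,0,0],[0,0,0],[0,0,0],[0,0,0]],"hand":[-1,-1,-1,-1,-1]}'
python3 -m crank '{"dr":[[0,0,0],[0,0,0],[0,0,0],[0,0,0],[0,0,0],[0,0,0],[0,0,0],[0,0,0]],"travel":[[-0.03,-0.4,0],[-0.05,-0.6,0],[-0.07,-0.75,0],[-0.07,-0.75,0],[-0.05,-0.5,0.6],[0,0,1],[0,0,1],[0,0,1]],"hand":[-1,-1,-1,-1,-1,-1,-1,-1]}'
python3 -m crank '{"dr":[[0,0,0]],"travel":[[0,0,0.2]],"hand":[-1]}'
```

```text
t: 36.5
position: [0.5067, 0.1457, 0.0645]
ee_rot: [0.739, 0.674, -0.001, 0.001]
contact_force: [0.0, -8.2, 1.9]
opening: 0.0315
t: 37.17
position: [0.4995, 0.0721, 0.1549]
ee_rot: [0.74, 0.673, 0.0, -0.001]
contact_force: [0.7, -0.1, -2.9]
opening: 0.0322
t: 37.25
position: [0.5023, 0.0726, 0.163]
ee_rot: [0.74, 0.673, 0.004, 0.002]
contact_force: [1.7, 0.9, -1.8]
opening: 0.0318
```

```bash
python3 -m crank '{"dr":[[0,0,0],[0,0,0],[0,0,0],[0,0,0],[0,0,0],[0,0,0],[0,0,0],[0,0,0]],"travel":[[0.09,0.9,0],[0.09,0.95,0],[0.09,0.95,0],[0.09,0.95,0],[0.09,0.95,0],[0.09,0.95,0],[0.08,0.9,0],[0.08,0.8,0]],"hand":[-1,-1,-1,-1,-1,-1,-1,-1]}'
python3 -m crank '{"dr":[[0,0,0],[0,0,0],[0,0,0],[0,0,0],[0,0,0],[0,0,0],[0,0,0]],"travel":[[0,0,-0.5],[0,0,-1],[0,0,-1],[0,0,-0.9],[0,0,-0.4],[0,0,0],[0,0,0]],"hand":[-1,-1,-1,-1,-1,-1,-1]}'
```

```text
t: 37.92
position: [0.5168, 0.2576, 0.1576]
ee_rot: [0.739, 0.673, -0.001, -0.001]
contact_force: [0.0, -0.1, -1.9]
opening: 0.032
t: 38.5
position: [0.5173, 0.2561, 0.0637]
ee_rot: [0.739, 0.673, -0.0, -0.0]
contact_force: [0.3, -0.2, -1.9]
opening: 0.0313
```

```bash
python3 -m crank '{"dr":[[0,0,0],[0,0,0],[0,0,0],[0,0,0],[0,0,0]],"travel":[[-0.03,-0.3,0],[-0.03,-0.3,0],[-0.01,-0.12,0],[0,0,0],[0,0,0]],"hand":[-1,-1,-1,-1,-1]}'
python3 -m crank '{"dr":[[0,0,0],[0,0,0],[0,0,0]],"travel":[[-0.01,-0.06,0],[-0.01,-0.06,0],[0,0,0]],"hand":[-1,-1,-1]}'
python3 -m crank '{"dr":[[0,0,0],[0,0,0],[0,0,0]],"travel":[[0,-0.04,0],[0,-0.04,0],[0,0,0]],"hand":[-1,-1,-1]}'
```

```text
t: 38.92
position: [0.516, 0.2378, 0.065]
ee_rot: [0.74, 0.673, 0.001, 0.0]
contact_force: [-0.1, 0.5, -1.2]
opening: 0.0318
t: 39.17
position: [0.5151, 0.2349, 0.0642]
ee_rot: [0.739, 0.673, -0.0, 0.0]
contact_force: [-1.3, -0.3, -2.7]
opening: 0.0319
t: 39.42
position: [0.5151, 0.233, 0.0642]
ee_rot: [0.739, 0.673, -0.0, 0.0]
contact_force: [0.4, -0.3, -2.2]
opening: 0.0316
```

```bash
python3 -m crank '{"dr":[[0,0,0],[0,0,0],[0,0,0]],"travel":[[0,-0.04,0],[0,-0.04,0],[0,0,0]],"hand":[-1,-1,-1]}'
python3 -m crank '{"dr":[[0,0,0],[0,0,0],[0,0,0]],"travel":[[0,-0.04,0],[0,0,0],[0,0,0]],"hand":[-1,-1,-1]}'
```

```text
t: 39.67
position: [0.5152, 0.2309, 0.0642]
ee_rot: [0.739, 0.673, -0.0, 0.0]
contact_force: [0.2, 0.8, -2.3]
opening: 0.0319
t: 39.92
position: [0.5152, 0.2303, 0.0643]
ee_rot: [0.739, 0.673, 0.0, -0.0]
contact_force: [0.2, 1.3, -2.4]
opening: 0.0319
```

```bash
python3 -m crank '{"dr":[[0,0,0],[0,0,0],[0,0,0]],"travel":[[0,-0.04,0],[0,0,0],[0,0,0]],"hand":[-1,-1,-1]}'
python3 -m crank '{"dr":[[0,0,0],[0,0,0],[0,0,0]],"travel":[[0,-0.03,0],[0,0,0],[0,0,0]],"hand":[-1,-1,-1]}'
python3 -m crank '{"dr":[[0,0,0],[0,0,0],[0,0,0]],"travel":[[0,-0.03,0],[0,0,0],[0,0,0]],"hand":[-1,-1,-1]}'
```

```text
t: 40.17
position: [0.5153, 0.2292, 0.0644]
ee_rot: [0.739, 0.673, 0.0, 0.0]
contact_force: [0.3, 2.8, -0.9]
opening: 0.0317
t: 40.42
position: [0.5154, 0.2288, 0.0644]
ee_rot: [0.74, 0.673, 0.001, -0.0]
contact_force: [-0.6, 4.4, -0.8]
opening: 0.0318
t: 40.67
position: [0.5154, 0.2287, 0.0645]
ee_rot: [0.74, 0.673, 0.001, -0.001]
contact_force: [-0.6, 5.5, -0.1]
opening: 0.0319
```

```bash
python3 -m crank '{"dr":[[0,0,0],[0,0,0],[0,0,0],[0,0,0],[0,0,0],[0,0,0],[0,0,0],[0,0,0]],"travel":[[0,0,0],[0,0,0],[0.04,0.4,0],[0.06,0.7,0],[0,0,0.8],[0,0,1],[0,0,1],[0,0,1]],"hand":[-1,-1,-1,-1,-1,-1,-1,-1]}'
python3 -m crank '{"dr":[[0,0,0],[0,0,0],[0,0,0],[0,0,0],[0,0,0],[0,0,0],[0,0,0],[0,0,0]],"travel":[[0.3,-0.8,0],[0.33,-0.9,0],[0.33,-0.9,0],[0.33,-0.9,0],[0.33,-0.9,0],[0.33,-0.9,0],[0.33,-0.9,0],[0.3,-0.55,0]],"hand":[-1,-1,-1,-1,-1,-1,-1,-1]}'
python3 -m crank '{"dr":[[0,0,0],[0,0,0],[0,0,0],[0,0,0],[0,0,0],[0,0,0],[0,0,0]],"travel":[[0,0,-0.5],[0,0,-1],[0,0,-1],[0,0,-0.9],[0,0,-0.4],[0,0,0],[0,0,0]],"hand":[-1,-1,-1,-1,-1,-1,-1]}'
python3 al.py w19
```

```text
t: 41.33
position: [0.5172, 0.2546, 0.1595]
ee_rot: [0.739, 0.674, -0.001, 0.0]
contact_force: [0.3, 0.0, -1.9]
opening: 0.0315
t: 42.0
position: [0.582, 0.0837, 0.1586]
ee_rot: [0.74, 0.673, -0.002, 0.0]
contact_force: [-0.7, -0.1, -2.1]
opening: 0.0316
t: 42.58
position: [0.5823, 0.0863, 0.0641]
ee_rot: [0.739, 0.673, -0.0, 0.0]
contact_force: [0.8, 0.7, -2.9]
opening: 0.0322
[0.5823 0.0863 0.0641] [ 0.8  0.7 -2.9] [ 0.093  0.996 -0.001]
90 bright []
96 bright []
102 bright [(176, 368)]
108 bright [(177, 367)]
114 bright [(177, 367)]
120 bright [(178, 366)]
126 bright [(178, 366)]
132 bright [(426, 460)]
138 bright []
144 bright []
185 plug [(260, 300)]
193 plug [(260, 300)]
201 plug [(261, 300)]
209 plug [(260, 300)]
217 plug [(261, 300)]
235 handle [28, 42, 33, 52, 51, 53, 55, 56, 56, 56, 53, 59, 56, 55, 57, 55, 59, 54, 55, 56, 50, 51, 41, 35, 45, 22]
250 handle [40, 20, 39, 53, 57, 63, 61, 59, 61, 58, 63, 64, 64, 60, 63, 64, 62, 59, 63, 60, 61, 57, 46, 21, 22, 43]
262 handle [24, 25, 26, 51, 57, 59, 64, 59, 58, 63, 62, 59, 58, 61, 59, 59, 58, 63, 61, 61, 57, 53, 46, 20, 25, 20]
col285 rows 90..180 [157, 157, 157, 158, 220, 218, 218, 218, 218, 219, 216, 218, 218, 219, 218, 218, 218, 219, 218, 219, 221, 122, 128, 137, 161, 160, 159, 158, 158, 159, 157, 157, 158, 155, 155, 155, 154, 154, 155, 58, 57, 64, 84, 82, 171, 179, 190]
```

```bash
python3 -m crank '{"dr":[[0,0,0],[0,0,0],[0,0,0],[0,0,0],[0,0,0],[0,0,0],[0,0,0]],"travel":[[-0.105,0.01,0],[0.03,0.3,0],[0.03,0.3,0],[0.03,0.3,0],[0.03,0.3,0],[0,0,0],[0,0,0]],"hand":[-1,-1,-1,-1,-1,-1,-1]}'
python3 -m crank '{"dr":[[0,0,0],[0,0,0],[0,0,0],[0,0,0],[0,0,0]],"travel":[[0.02,0.2,0],[0.02,0.2,0],[0.02,0.2,0],[0,0,0],[0,0,0]],"hand":[-1,-1,-1,-1,-1]}'
```

```text
t: 43.22
position: [0.5826, 0.1173, 0.0643]
ee_rot: [0.739, 0.674, 0.0, 0.0]
contact_force: [-0.2, 0.6, -3.0]
opening: 0.0315
t: 43.63
position: [0.584, 0.1319, 0.0642]
ee_rot: [0.739, 0.673, -0.0, 0.0]
contact_force: [-0.9, 0.7, -2.9]
opening: 0.0321
```

```bash
python3 -m crank '{"dr":[[0,0,0],[0,0,0],[0,0,0],[0,0,0]],"travel":[[0.01,0.1,0],[0.01,0.08,0],[0,0,0],[0,0,0]],"hand":[-1,-1,-1,-1]}'
python3 -m crank '{"dr":[[0,0,0],[0,0,0],[0,0,0],[0,0,0]],"travel":[[0,0.05,0],[0,0.05,0],[0,0,0],[0,0,0]],"hand":[-1,-1,-1,-1]}'
python3 -m crank '{"dr":[[0,0,0],[0,0,0],[0,0,0],[0,0,0]],"travel":[[0,0.04,0],[0,0.04,0],[0,0,0],[0,0,0]],"hand":[-1,-1,-1,-1]}'
```

```text
t: 43.97
position: [0.5846, 0.1361, 0.0642]
ee_rot: [0.739, 0.673, 0.0, 0.0]
contact_force: [-0.6, 0.0, -2.4]
opening: 0.0318
t: 44.3
position: [0.5846, 0.138, 0.0644]
ee_rot: [0.739, 0.673, -0.0, 0.0]
contact_force: [0.8, -3.6, 0.7]
opening: 0.0316
t: 44.63
position: [0.5846, 0.1384, 0.0646]
ee_rot: [0.739, 0.674, -0.001, 0.001]
contact_force: [0.5, -9.4, 1.8]
opening: 0.0313
```

```bash
python3 -m crank '{"dr":[[0,0,0],[0,0,0],[0,0,0],[0,0,0],[0,0,0],[0,0,0],[0,0,0],[0,0,0]],"travel":[[0,0,0],[-0.03,-0.4,0],[-0.06,-0.6,0],[-0.07,-0.75,0],[-0.07,-0.75,0],[-0.05,-0.5,0.6],[0,0,1],[0,0,1]],"hand":[-1,-1,-1,-1,-1,-1,-1,-1]}'
python3 -m crank '{"dr":[[0,0,0],[0,0,0],[0,0,0],[0,0,0],[0,0,0],[0,0,0],[0,0,0],[0,0,0]],"travel":[[0,0,1],[0.04,0.4,0.2],[0.1,1,0],[0.1,1,0],[0.1,1,0],[0.1,1,0],[0.1,1,0],[0.1,1,0]],"hand":[-1,-1,-1,-1,-1,-1,-1,-1]}'
python3 -m crank '{"dr":[[0,0,0],[0,0,0],[0,0,0],[0,0,0],[0,0,0],[0,0,0],[0,0,0],[0,0,0]],"travel":[[0.08,0.95,0],[0,0,-0.5],[0,0,-1],[0,0,-1],[0,0,-0.9],[0,0,-0.4],[0,0,0],[0,0,0]],"hand":[-1,-1,-1,-1,-1,-1,-1,-1]}'
python3 -m crank '{"dr":[[0,0,0],[0,0,0],[0,0,0],[0,0,0],[0,0,0]],"travel":[[-0.03,-0.3,0],[-0.03,-0.3,0],[-0.02,-0.2,0],[0,0,0],[0,0,0]],"hand":[-1,-1,-1,-1,-1]}'
```

```text
t: 45.3
position: [0.5763, 0.0641, 0.1288]
ee_rot: [0.74, 0.672, -0.001, -0.001]
contact_force: [1.5, -0.0, -2.0]
opening: 0.032
t: 45.97
position: [0.5927, 0.2272, 0.1576]
ee_rot: [0.739, 0.673, -0.001, -0.001]
contact_force: [-1.0, 0.1, -2.0]
opening: 0.0314
t: 46.63
position: [0.5953, 0.2495, 0.0637]
ee_rot: [0.739, 0.673, -0.0, -0.0]
contact_force: [0.5, -0.5, -1.9]
opening: 0.0317
t: 47.05
position: [0.5939, 0.2288, 0.0651]
ee_rot: [0.74, 0.673, 0.001, 0.0]
contact_force: [0.0, 0.1, -2.0]
opening: 0.0318
```

```bash
python3 -m crank '{"dr":[[0,0,0],[0,0,0],[0,0,0],[0,0,0]],"travel":[[-0.01,-0.06,0],[-0.01,-0.06,0],[0,-0.04,0],[0,0,0]],"hand":[-1,-1,-1,-1]}'
python3 -m crank '{"dr":[[0,0,0],[0,0,0],[0,0,0],[0,0,0]],"travel":[[0,-0.04,0],[0,-0.04,0],[0,0,0],[0,0,0]],"hand":[-1,-1,-1,-1]}'
python3 -m crank '{"dr":[[0,0,0],[0,0,0],[0,0,0]],"travel":[[0,-0.04,0],[0,0,0],[0,0,0]],"hand":[-1,-1,-1]}'
```

```text
t: 47.38
position: [0.593, 0.2252, 0.0642]
ee_rot: [0.739, 0.673, -0.0, 0.0]
contact_force: [0.0, 0.0, -2.6]
opening: 0.0318
t: 47.72
position: [0.5931, 0.2234, 0.0642]
ee_rot: [0.739, 0.673, 0.0, 0.0]
contact_force: [-0.3, -0.6, -2.4]
opening: 0.032
t: 47.97
position: [0.593, 0.2227, 0.0644]
ee_rot: [0.739, 0.673, 0.0, -0.0]
contact_force: [-0.8, 2.5, -0.6]
opening: 0.0316
```

```bash
python3 -m crank '{"dr":[[0,0,0],[0,0,0],[0,0,0]],"travel":[[0,-0.04,0],[0,0,0],[0,0,0]],"hand":[-1,-1,-1]}'
python3 -m crank '{"dr":[[0,0,0],[0,0,0],[0,0,0]],"travel":[[0,-0.04,0],[0,0,0],[0,0,0]],"hand":[-1,-1,-1]}'
python3 -m crank '{"dr":[[0,0,0],[0,0,0],[0,0,0],[0,0,0]],"travel":[[0,-0.03,0],[0,0,0],[0,0,0],[0,0,0]],"hand":[-1,-1,-1,-1]}'
```

```text
t: 48.22
position: [0.5932, 0.2216, 0.0644]
ee_rot: [0.739, 0.673, 0.0, 0.0]
contact_force: [0.3, 3.0, -0.7]
opening: 0.0315
t: 48.47
position: [0.5933, 0.2214, 0.0645]
ee_rot: [0.74, 0.673, 0.001, -0.0]
contact_force: [-1.0, 4.8, -0.6]
opening: 0.032
t: 48.8
position: [0.5933, 0.2213, 0.0646]
ee_rot: [0.74, 0.673, 0.001, -0.001]
contact_force: [-0.5, 6.7, -0.2]
opening: 0.0315
```

```bash
python3 -c "
from h import *
np.set_printoptions(precision=3,suppress=True)
S=cam('scene');T=cam('top')
for n,u in dict(blue=(316.7,181.5),red=(319.4,200.4),brown=(295.5,168)).items(): print(n,'front base',onz(S,u,0))
for n,u,z in [('bluecap',(250.6,140),.13),('redcap',(272,154),.07),('browncap',(228,149),.1)]: print(n,onz(T,u,z))
"
python3 -m crank '{"dr":[[0,0,0],[0,0,0],[0,0,0],[0,0,0],[0,0,0],[0,0,0],[0,0,0],[0,0,0]],"travel":[[0,0,0],[0,0,0],[0.04,0.4,0],[0.06,0.7,0],[0,0,0.8],[0,0,1],[0,0,1],[0,0,1]],"hand":[-1,-1,-1,-1,-1,-1,-1,-1]}'
```

```text
blue front base [0.768 0.131 0.   ]
red front base [ 0.738  0.069 -0.   ]
brown front base [0.746 0.204 0.   ]
bluecap [0.769 0.143 0.13 ]
redcap [0.744 0.079 0.07 ]
browncap [0.75  0.215 0.1  ]
t: 49.47
position: [0.5954, 0.2479, 0.1597]
ee_rot: [0.739, 0.674, -0.001, 0.0]
contact_force: [-0.1, -0.2, -2.4]
opening: 0.0319
```

Before going to the far plate I need to know whether the bottles behind the rack would hit the gripper body, so I'll triangulate the caps.

Run:
```python
from h import *
np.set_printoptions(precision=3,suppress=True)
s=cv2.imread('pics/s0.png');i=np.hstack([cv2.resize(s[100:220,250:370],(400,400),interpolation=cv2.INTER_CUBIC),cv2.resize(cv2.imread('pics/t0.png')[120:190,210:280],(400,400),interpolation=cv2.INTER_CUBIC)])
cv2.imwrite('pics/bt.png',i)
```

```text
(no output)
```

View pics/bt.png

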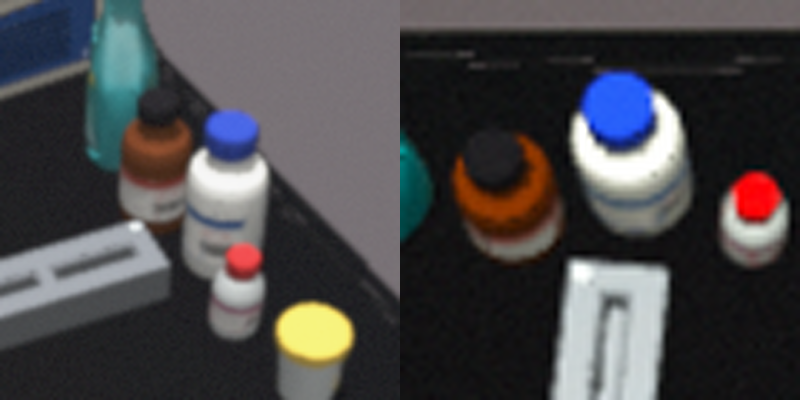

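Run:
```python
from h import *
np.set_printoptions(precision=3,suppress=True)
S,T=cam('scene'),cam('top')
for n,a,b in [('blue',(319.6,136.6),(248.2,138.4)),('brown',(298.3,130),(226.6,147.1)),('red',(322.6,176.5),(272.5,154.1))]: print(n,tri([(S,np.array(a)),(T,np.array(b))]))
for n,u in [('blue base',(252,161)),('brown base',(230,165.9)),('red base',(272,166.3))]: print(n,onz(T,u,0),'sideL',)
print('rack far edge',onz(T,(247,166),.035),onz(T,(256,166),.035))
```

```text
blue (array([0.775, 0.149, 0.134]), [1.2, 1.0])
brown (array([0.754, 0.217, 0.117]), [1.3, 1.1])
red (array([0.744, 0.077, 0.075]), [0.8, 0.6])
blue base [0.743 0.147 0.   ] sideL
brown base [ 0.726  0.22  -0.   ] sideL
red base [0.724 0.08  0.   ] sideL
rack far edge [0.715 0.161 0.035] [0.715 0.131 0.035]
```

```bash
python3 -m crank '{"dr":[[0,0,0],[0,0,0],[0,0,0],[0,0,0],[0,0,0],[-0.02,-0.25,0],[-0.03,-0.25,0],[0,0,0]],"travel":[[0.34,-0.82,0],[0.35,-0.85,0],[0.35,-0.85,0],[0.35,-0.85,0],[0.35,-0.85,0],[0.35,-0.85,0],[0.35,-0.85,0],[0.34,-0.85,0]],"hand":[-1,-1,-1,-1,-1,-1,-1,-1]}'
python3 -m crank '{"dr":[[0,0,0],[0,0,0],[0,0,0],[0,0,0],[0,0,0],[0,0,0],[0,0,0]],"travel":[[0,0,-0.5],[0,0,-1],[0,0,-1],[0,0,-0.9],[0,0,-0.4],[0,0,0],[0,0,0]],"hand":[-1,-1,-1,-1,-1,-1,-1]}'
python3 al.py w20; python3 -c "
from h import *
st=env.state();W=cam('wrist',st);p=np.array(st['position']);Tr=R.from_quat(st['ee_rot'])
print(Tr.as_matrix().round(3).tolist())
g=Tr.as_matrix()[:,0]
for d in(.07,.08): 
  q=p+g*d; print('expected plate-top centre px when aligned',proj(W,q+[0,0,.055]),'gauge axis px',proj(W,p+g*.045))"
```

```text
t: 50.13
position: [0.6647, 0.0776, 0.1588]
ee_rot: [0.739, 0.673, 0.017, 0.02]
contact_force: [-0.3, -0.5, -1.3]
opening: 0.0317
t: 50.72
position: [0.6654, 0.0783, 0.0641]
ee_rot: [0.739, 0.673, 0.017, 0.02]
contact_force: [1.0, -0.4, -1.7]
opening: 0.0316
[0.6654 0.0783 0.0641] [ 1.  -0.4 -1.7] [ 0.093  0.996 -0.001]
90 bright []
96 bright []
102 bright [(168, 361)]
108 bright [(169, 360)]
114 bright [(169, 360)]
120 bright [(170, 359)]
126 bright [(171, 359)]
132 bright []
138 bright []
144 bright []
185 plug [(260, 301)]
193 plug [(260, 300)]
201 plug [(260, 300)]
209 plug [(261, 300)]
217 plug [(261, 300)]
235 handle [24, 43, 29, 51, 54, 53, 57, 56, 58, 58, 59, 58, 58, 57, 59, 59, 54, 58, 57, 55, 57, 51, 43, 36, 43, 22]
250 handle [34, 22, 39, 53, 61, 62, 60, 60, 62, 62, 65, 64, 61, 64, 62, 64, 62, 60, 64, 64, 61, 56, 50, 29, 25, 41]
262 handle [26, 22, 28, 54, 56, 61, 60, 59, 59, 64, 63, 62, 63, 59, 64, 62, 63, 66, 62, 62, 59, 54, 45, 20, 22, 23]
col285 rows 90..180 [161, 162, 162, 163, 159, 223, 222, 221, 222, 221, 222, 221, 222, 222, 223, 223, 223, 222, 222, 222, 224, 178, 131, 164, 163, 163, 162, 161, 162, 161, 159, 159, 160, 160, 158, 159, 157, 159, 91, 58, 59, 66, 90, 84, 176, 115, 121]
[[0.093, 0.994, 0.055], [0.996, -0.093, -0.005], [-0.0, 0.055, -0.998]]
expected plate-top centre px when aligned [[289.44280584 161.23293571]] gauge axis px [[280.4006871  194.90540184]]
expected plate-top centre px when aligned [[289.73126033 130.05029695]] gauge axis px [[280.4006871  194.90540184]]
```

```bash
python3 -m crank '{"dr":[[0,0,0],[0,0,0],[0,0,0]],"travel":[[-0.31,0.03,0],[0,0,0],[0,0,0]],"hand":[-1,-1,-1]}'
python3 al.py w21 | grep -E '108|120|126|193|\['
```

```text
t: 51.02
position: [0.6573, 0.0787, 0.0656]
ee_rot: [0.739, 0.673, 0.018, 0.02]
contact_force: [-0.7, -0.5, -2.9]
opening: 0.0318
[0.6573 0.0787 0.0656] [-0.7 -0.5 -2.9] [ 0.093  0.996 -0.   ]
90 bright []
96 bright []
102 bright [(196, 385)]
108 bright [(197, 384)]
114 bright [(197, 383)]
120 bright [(197, 383)]
126 bright [(198, 382)]
132 bright []
138 bright []
144 bright []
185 plug [(260, 301)]
193 plug [(260, 300)]
201 plug [(260, 300)]
209 plug [(261, 300)]
217 plug [(261, 300)]
235 handle [33, 43, 33, 53, 55, 52, 53, 56, 54, 55, 58, 56, 57, 57, 59, 53, 56, 55, 53, 51, 53, 53, 38, 30, 44, 31]
250 handle [40, 18, 40, 53, 56, 61, 63, 62, 62, 60, 62, 62, 60, 64, 64, 63, 61, 64, 63, 61, 61, 57, 48, 24, 26, 40]
262 handle [19, 17, 28, 53, 56, 62, 62, 59, 61, 62, 60, 63, 63, 61, 61, 59, 60, 62, 63, 61, 55, 56, 48, 12, 24, 15]
col285 rows 90..180 [161, 159, 159, 160, 222, 221, 220, 219, 220, 220, 220, 220, 221, 221, 221, 221, 220, 221, 220, 222, 225, 125, 157, 162, 160, 161, 160, 158, 159, 158, 160, 158, 159, 156, 156, 156, 156, 156, 54, 58, 58, 66, 84, 82, 173, 179, 118]
```

```bash
python3 -m crank '{"dr":[[0,0,0],[0,0,0],[0,0,0],[0,0,0],[0,0,0],[0,0,0]],"travel":[[0.03,0.3,0],[0.03,0.3,0],[0.03,0.3,0],[0.03,0.3,0],[0,0,0],[0,0,0]],"hand":[-1,-1,-1,-1,-1,-1]}'
python3 -m crank '{"dr":[[0,0,0],[0,0,0],[0,0,0],[0,0,0],[0,0,0]],"travel":[[0.02,0.2,0],[0.02,0.2,0],[0.02,0.2,0],[0,0,0],[0,0,0]],"hand":[-1,-1,-1,-1,-1]}'
python3 -m crank '{"dr":[[0,0,0],[0,0,0],[0,0,0],[0,0,0]],"travel":[[0.01,0.1,0],[0.01,0.08,0],[0,0,0],[0,0,0]],"hand":[-1,-1,-1,-1]}'
```

```text
t: 51.57
position: [0.6603, 0.1094, 0.0641]
ee_rot: [0.739, 0.674, 0.017, 0.02]
contact_force: [0.0, -0.1, -2.0]
opening: 0.0318
t: 51.98
position: [0.6618, 0.1239, 0.0642]
ee_rot: [0.739, 0.673, 0.018, 0.02]
contact_force: [0.0, -0.7, -2.3]
opening: 0.0316
t: 52.32
position: [0.6623, 0.1281, 0.0642]
ee_rot: [0.739, 0.673, 0.018, 0.02]
contact_force: [-0.5, -0.1, -1.9]
opening: 0.032
```

```bash
python3 -m crank '{"dr":[[0,0,0],[0,0,0],[0,0,0],[0,0,0]],"travel":[[0,0.05,0],[0,0.05,0],[0,0,0],[0,0,0]],"hand":[-1,-1,-1,-1]}'
python3 -m crank '{"dr":[[0,0,0],[0,0,0],[0,0,0],[0,0,0]],"travel":[[0,0.04,0],[0,0.04,0],[0,0,0],[0,0,0]],"hand":[-1,-1,-1,-1]}'
```

```text
t: 52.65
position: [0.6624, 0.13, 0.0645]
ee_rot: [0.739, 0.673, 0.017, 0.02]
contact_force: [0.1, -3.5, 0.2]
opening: 0.0316
t: 52.98
position: [0.6624, 0.1309, 0.0646]
ee_rot: [0.739, 0.673, 0.017, 0.021]
contact_force: [-0.4, -6.3, 1.9]
opening: 0.0316
```

```bash
python3 -m crank '{"dr":[[0,0,0],[0,0,0],[0,0,0],[0,0,0]],"travel":[[0,0.05,0],[0,0,0],[0,0,0],[0,0,0]],"hand":[-1,-1,-1,-1]}'
python3 -m crank '{"dr":[[0,0,0],[0,0,0],[0,0,0],[0,0,0],[0,0,0],[0,0,0],[0,0,0],[0,0,0]],"travel":[[0,0,0],[-0.03,-0.4,0],[-0.06,-0.6,0],[-0.07,-0.75,0],[-0.07,-0.75,0],[-0.05,-0.5,0.6],[0,0,1],[0,0,1]],"hand":[-1,-1,-1,-1,-1,-1,-1,-1]}'
python3 -m crank '{"dr":[[0,0,0],[0,0,0],[0,0,0],[0,0,0],[0,0,0],[0,0,0],[0,0,0],[0,0,0]],"travel":[[0,0,1],[0.04,0.4,0.2],[0.1,1,0],[0.1,1,0],[0.1,1,0],[0.1,1,0],[0.1,1,0],[0.1,1,0]],"hand":[-1,-1,-1,-1,-1,-1,-1,-1]}'
python3 -m crank '{"dr":[[0,0,0],[0,0,0],[0,0,0],[0,0,0],[0,0,0],[0,0,0],[0,0,0],[0,0,0]],"travel":[[0.08,0.95,0],[0,0,-0.5],[0,0,-1],[0,0,-1],[0,0,-0.9],[0,0,-0.4],[0,0,0],[0,0,0]],"hand":[-1,-1,-1,-1,-1,-1,-1,-1]}'
python3 -m crank '{"dr":[[0,0,0],[0,0,0],[0,0,0],[0,0,0],[0,0,0]],"travel":[[-0.03,-0.3,0],[-0.03,-0.3,0],[-0.02,-0.2,0],[0,0,0],[0,0,0]],"hand":[-1,-1,-1,-1,-1]}'
```

```text
t: 53.32
position: [0.6625, 0.1311, 0.0647]
ee_rot: [0.739, 0.673, 0.016, 0.021]
contact_force: [-0.1, -10.6, 2.1]
opening: 0.0318
t: 53.98
position: [0.6541, 0.0574, 0.1286]
ee_rot: [0.74, 0.672, 0.017, 0.018]
contact_force: [0.2, 0.1, -1.8]
opening: 0.0316
t: 54.65
position: [0.6705, 0.2206, 0.1574]
ee_rot: [0.739, 0.673, 0.017, 0.019]
contact_force: [0.1, 0.3, -2.8]
opening: 0.0316
t: 55.32
position: [0.6731, 0.2428, 0.0636]
ee_rot: [0.739, 0.673, 0.017, 0.019]
contact_force: [0.1, -0.6, -2.4]
opening: 0.0321
t: 55.73
position: [0.6716, 0.222, 0.0651]
ee_rot: [0.74, 0.673, 0.018, 0.02]
contact_force: [-0.0, 0.4, -2.1]
opening: 0.032
```

Stiff at 10.6 N, so the go end is home. Now the no-go press at the far plate.

```bash
python3 -m crank '{"dr":[[0,0,0],[0,0,0],[0,0,0],[0,0,0]],"travel":[[-0.01,-0.06,0],[-0.01,-0.06,0],[0,-0.04,0],[0,0,0]],"hand":[-1,-1,-1,-1]}'
python3 -m crank '{"dr":[[0,0,0],[0,0,0],[0,0,0],[0,0,0]],"travel":[[0,-0.04,0],[0,-0.04,0],[0,0,0],[0,0,0]],"hand":[-1,-1,-1,-1]}'
python3 -m crank '{"dr":[[0,0,0],[0,0,0],[0,0,0]],"travel":[[0,-0.05,0],[0,0,0],[0,0,0]],"hand":[-1,-1,-1]}'
python3 -m crank '{"dr":[[0,0,0],[0,0,0],[0,0,0]],"travel":[[0,-0.04,0],[0,0,0],[0,0,0]],"hand":[-1,-1,-1]}'
```

```text
t: 56.07
position: [0.6708, 0.2184, 0.0642]
ee_rot: [0.739, 0.673, 0.018, 0.02]
contact_force: [-0.7, -0.2, -2.4]
opening: 0.0319
t: 56.4
position: [0.6708, 0.2165, 0.0642]
ee_rot: [0.739, 0.673, 0.018, 0.02]
contact_force: [-0.7, 0.3, -2.0]
opening: 0.0318
t: 56.65
position: [0.6708, 0.2157, 0.0643]
ee_rot: [0.739, 0.673, 0.018, 0.019]
contact_force: [-0.1, 1.6, -1.5]
opening: 0.0319
t: 56.9
position: [0.6709, 0.2147, 0.0645]
ee_rot: [0.739, 0.673, 0.018, 0.02]
contact_force: [-1.7, 2.9, -0.4]
opening: 0.0315
```

```bash
python3 -m crank '{"dr":[[0,0,0],[0,0,0],[0,0,0]],"travel":[[0,-0.04,0],[0,0,0],[0,0,0]],"hand":[-1,-1,-1]}'
python3 -m crank '{"dr":[[0,0,0],[0,0,0],[0,0,0],[0,0,0],[0,0,0]],"travel":[[0,-0.04,0],[0,0,0],[0,0,0],[0,0,0],[0,0,0]],"hand":[-1,-1,-1,-1,-1]}'
python3 -m crank '{"dr":[[0,0,0],[0,0,0],[0,0,0],[0,0,0],[0,0,0],[0,0,0],[0,0,0],[0,0,0]],"travel":[[0.04,0.4,0],[0.06,0.7,0],[0,0.2,0.6],[0,0,1],[0,0,1],[0,0,1],[0,0,0.4],[0,0,0]],"hand":[-1,-1,-1,-1,-1,-1,-1,-1]}'
```

```text
t: 57.15
position: [0.671, 0.214, 0.0646]
ee_rot: [0.739, 0.673, 0.018, 0.019]
contact_force: [-1.0, 5.1, 0.7]
opening: 0.0318
t: 57.57
position: [0.671, 0.2139, 0.0647]
ee_rot: [0.739, 0.673, 0.019, 0.019]
contact_force: [-1.5, 7.1, 0.0]
opening: 0.0321
t: 58.23
position: [0.6749, 0.2459, 0.1673]
ee_rot: [0.739, 0.673, 0.02, 0.021]
contact_force: [0.3, 0.4, -2.3]
opening: 0.0319
```

```bash
python3 -m crank '{"dr":[[0.02,0.26,0],[0.03,0.26,0],[0,0,0],[0,0,0],[0,0,0],[0,0,0],[0,0,0],[0,0,0]],"travel":[[-0.5,-0.8,0],[-0.55,-0.92,0],[-0.55,-0.92,0],[-0.55,-0.92,0],[-0.55,-0.92,0],[-0.55,-0.92,0],[-0.55,-0.92,0],[-0.55,-0.92,0]],"hand":[-1,-1,-1,-1,-1,-1,-1,-1]}'
python3 -m crank '{"dr":[[0,0,0],[0,0,0],[0,0,0],[0,0,0],[0,0,0],[0,0,0],[0,0,0],[0,0,0]],"travel":[[-0.55,-0.92,0],[-0.55,-0.92,0],[-0.55,-0.92,0],[-0.6,-1,0],[0,0,-0.7],[0,0,-1],[0,0,-1],[0,0,0]],"hand":[-1,-1,-1,-1,-1,-1,-1,-1]}'
python3 -c "
from h import *
st=env.state();print(R.from_quat(st['ee_rot']).as_matrix().round(3).tolist());T=cam('top');
print([onz(T,(x/2.857+140,y/2.857+120),0)[:2].round(3) for x,y in [(433,237),(530,255),(507,384),(412,367)]])"
```

```text
t: 58.9
position: [0.5627, 0.0628, 0.1621]
ee_rot: [0.739, 0.673, -0.002, -0.002]
contact_force: [0.2, -0.3, -1.9]
opening: 0.0319
t: 59.57
position: [0.5036, -0.03, 0.0912]
ee_rot: [0.739, 0.673, -0.005, -0.005]
contact_force: [-1.4, 0.2, -3.5]
opening: 0.032
[[0.094, 0.996, -0.015], [0.996, -0.094, 0.001], [-0.001, -0.015, -1.0]]
[array([0.599, 0.016]), array([ 0.578, -0.095]), array([ 0.431, -0.066]), array([0.45 , 0.041])]
```

```bash
python3 -m crank '{"dr":[[0,0,0],[0,0,0],[0,0,0],[0,0,0],[0,0,0],[0,0,0]],"travel":[[0.1,0,-0.8],[0.1,0,-0.9],[0,0,-0.7],[0,0,-0.25],[0,0,0],[0,0,0]],"hand":[-1,-1,-1,-1,-1,-1]}'
python3 -c "
from h import *
st=env.state();print(R.from_quat(st['ee_rot']).as_matrix().round(3).tolist())"
python3 -m crank '{"dr":[[0,0,0],[0,0,0],[0,0,0]],"travel":[[0,0,-0.05],[0,0,0],[0,0,0]],"hand":[-1,-1,-1]}'
```

```text
t: 60.07
position: [0.5136, -0.0301, 0.0308]
ee_rot: [0.739, 0.673, -0.001, -0.001]
contact_force: [0.1, 0.4, -1.5]
opening: 0.0319
[[0.093, 0.996, -0.002], [0.996, -0.093, -0.0], [-0.0, -0.002, -1.0]]
t: 60.32
position: [0.5138, -0.0302, 0.0302]
ee_rot: [0.739, 0.673, -0.0, -0.0]
contact_force: [-0.4, 0.5, -2.3]
opening: 0.0319
```

```bash
python3 -m crank '{"dr":[[0,0,0],[0,0,0],[0,0,0],[0,0,0]],"travel":[[0,0,-0.2],[0,0,-0.1],[0,0,0],[0,0,0]],"hand":[-1,-1,-1,-1]}'
python3 -m crank '{"dr":[[0,0,0],[0,0,0],[0,0,0]],"travel":[[0,0,-0.08],[0,0,0],[0,0,0]],"hand":[-1,-1,-1]}'
python3 -m crank '{"dr":[[0,0,0],[0,0,0],[0,0,0]],"travel":[[0,0,-0.05],[0,0,0],[0,0,0]],"hand":[-1,-1,-1]}'
```

```text
t: 60.65
position: [0.513, -0.0302, 0.0215]
ee_rot: [0.739, 0.673, -0.001, -0.001]
contact_force: [-0.2, 0.4, -2.9]
opening: 0.032
t: 60.9
position: [0.5132, -0.0302, 0.0196]
ee_rot: [0.739, 0.673, -0.001, -0.001]
contact_force: [-0.9, 0.0, -1.9]
opening: 0.0316
t: 61.15
position: [0.5134, -0.0302, 0.0192]
ee_rot: [0.739, 0.673, -0.001, -0.0]
contact_force: [-1.4, 0.2, 6.3]
opening: 0.0316
```

Touching the mat. I release, rise and check.

```bash
python3 -m crank '{"dr":[[0,0,0],[0,0,0],[0,0,0],[0,0,0],[0,0,0],[0,0,0],[0,0,0],[0,0,0]],"travel":[[0,0,0],[0,0,0],[0,0,0],[0,0,0],[0,0,0.4],[0,0,1],[0,0,1],[0,0,1]],"hand":[-0.1,0,0.2,0.4,0.4,0.4,0.4,0.4]}'
python3 -m crank '{"dr":[[0,0,0],[0,0,0],[0,0,0],[0,0,0],[0,0,0],[0,0,0],[0,0,0],[0,0,0]],"travel":[[-0.3,-0.5,1],[-0.3,-0.5,1],[-0.3,-0.5,1],[-0.3,-0.5,1],[-0.3,-0.5,1],[-0.3,-0.5,1],[-0.3,-0.5,1],[0,0,0]],"hand":[0.4,0.4,0.4,0.4,0.4,0.4,0.4,0.4]}'
python3 - <<'E'
from h import *
np.set_printoptions(precision=3,suppress=True)
save('scene','s9');save('top','t9')
i=cv2.imread('pics/s9.png')[120:320,120:420];cv2.imwrite('pics/s9c.png',cv2.resize(i,(780,520),interpolation=cv2.INTER_CUBIC))
for q in['gauge_centre','bore_near','bore_mid','bore_far']:
    r={n:env.spot_point(n,q) for n in['scene','top']}
    if r['scene'] and r['top']:print(q,tri([(cam(n),np.array(r[n][0]['at'])) for n in r]),[r[n][0]['confidence'] for n in r])
E
```

```text
t: 61.82
position: [0.5131, -0.0302, 0.1049]
ee_rot: [0.739, 0.673, -0.001, -0.001]
contact_force: [1.1, -0.2, 0.1]
opening: 0.0637
t: 62.48
position: [0.4619, -0.1199, 0.2843]
ee_rot: [0.74, 0.673, 0.001, 0.004]
contact_force: [1.0, 0.2, -0.2]
opening: 0.0637
gauge_centre (array([ 0.494, -0.018,  0.258]), [7.2, 5.0]) [0.67, 0.73]
bore_mid (array([0.585, 0.165, 0.062]), [0.2, 0.2]) [0.5, 0.4]
bore_far (array([ 0.614,  0.215, -0.469]), [9.6, 7.6]) [0.72, 0.63]
```

View pics/s9c.png

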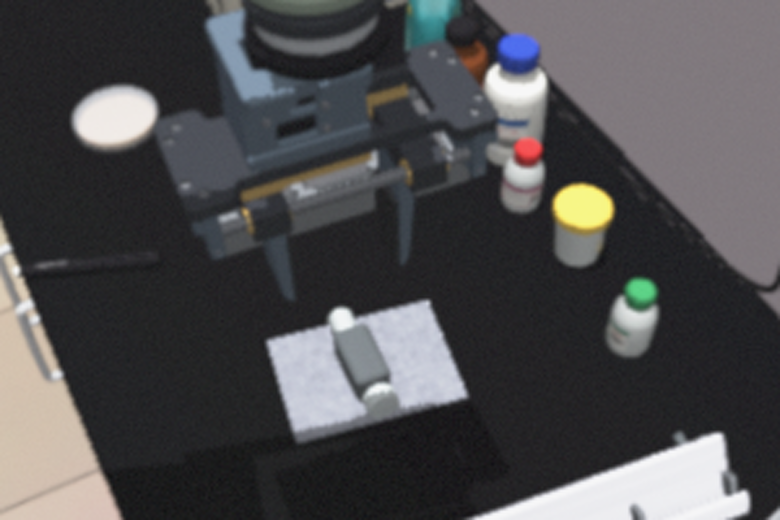

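The gauge lies flat and central on the mat, with its handle near crop (362,355). The arm hides the plates in this view, so I'll check the top view.

```bash
python3 -c "
import cv2
i=cv2.imread('pics/t9.png')[120:270,170:350];cv2.imwrite('pics/t9c.png',cv2.resize(i,(720,600),interpolation=cv2.INTER_CUBIC))"
```

```text
(no output)
```

View pics/t9c.png

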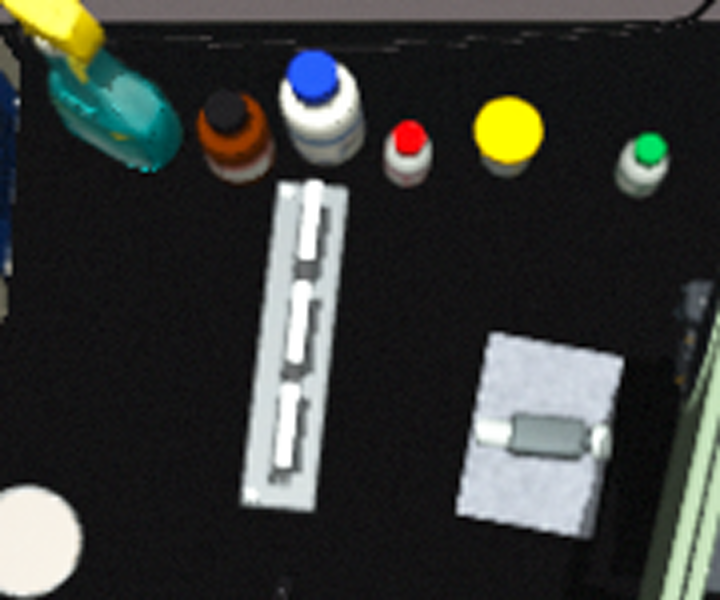

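The top view shows all three plates upright in their slots (crop x about 285–312), the gauge on the mat, and the cup, bottle and dish untouched. Handing in.

```bash
python3 -c "
from station import env
print(env.close_job(), env.state()['t'])"
```

```text
the job is handed in; nothing more can be done
the job is handed in; nothing more can be done
```

I stood all three plates in their matching slots, checked each with the plug gauge from near to far, laid the gauge back on its mat and handed the job in at about 63 s of robot time. The hand-in gave no verdict, so what follows is my own readings.

| Plate | Go end home, final push | No-go end refused, final push |
|---|---|---|
| Near | 8.2 N | 5.5 N |
| Middle | 9.4 N | 6.7 N |
| Far | 10.6 N | 7.1 N |

- **Gauge readings:** each go end slid in with almost no force until the handle met the plate. I pressed the no-go ends from the other side by dead reckoning, because the camera could not see those mouths. Whether they were centred comes only from the go-end positions and the forces.
- **Last picture check:** in the top view all three plates stand upright in the rack. The gauge lies flat on the mat, the gripper is clear, and the cup, small bottle and dish show no visible movement.
- **What went wrong on the way:** the near plate first caught on the slot's chamfer at up to 36 N and slid in the grip. The far plate needed about 7 mm of correction while going in. The gauge had been knocked about 3 cm before I picked it up, so I located it again first.
- **Checks that disagreed or failed:** the final point detections for the gauge and the far bore gave impossible positions because the arm was blocking the scene camera, and nothing usable came back for the near bore. I relied on the pictures instead.
- **Picture count:** I viewed 16, two over the budget.

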